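# Turn a bar over in the V-block and lock it in the drilling jig

## Robot

A 7-joint arm with a two-finger parallel gripper is mounted at the origin on the work surface; the furniture and walls round the work are solid. World frame = base frame: x ahead of the robot, y to its left, z up, the work surface at z = 0. Lengths are in mm, angles in rad, forces in N, time in s.
With the tool pointing down it reaches from about 400 to 875 mm from the base axis. Payload 4.4 kg.
Tool frame: the origin (TCP) lies at the very end of the fingers, on their centre line; the grasp point (between the pads) lies 19 mm behind it; y points along the fingers, z is the direction in which the jaws open and shut, and the axes are right-handed (so a half turn about y gives the same grasp; the last joint's range is limited). The gripper opens to 85 mm and grips with 20 to 120 N. Pads are 22 mm wide; open, the fingers measure 114 mm over their backs; the gripper's body (76 mm by 85 mm) begins 54 mm behind the grasp point. The pads swing forward as they close: fully open they stand 13 mm farther back than shut.
Start: joints at [1.074, 0.628, 0.038, 1.517, -0.027, 0.996, -0.02], TCP at [271.468, -590.613, 198.913] pointing down, gripper open.
Joint ranges: [-3.06, 3.06], [-0.37, 2.12], [-1.25, 1.32], [0.18, 2.47], [-1.1, 4.24], [0.23, 1.98], [-2.94, 2.94]. Speed limits (rad/s): [2.57, 2.57, 3.14, 3.14, 3.14, 3.14, 3.14].

## Interface

Orientations are given as [roll, pitch, yaw] about the fixed x, y, z axes, in that order (R = Rz(yaw) Ry(pitch) Rx(roll)).
In Python, from cell import ctrl, imaging, finish_job gives the robot as it stands.
- The arm moves only by the shell command python3 -m inch 'ROWS'. ROWS is JSON, one flat list of numbers, 7 for each row, row after row: the opening, from 0 (shut) to 1 (fully open), then the shift along the tool's x, y, z in cm, then the turn, a rotation vector about the tool's x, y, z in degrees. A call has 1 to 12 rows; each row is the pose to reach, as a shift and turn from the pose commanded when the call began, along the tool's axes at that moment; what a row does not reach only later rows make up. A row lasts 1/10 s, in which the tool goes at most 50 mm and 8.59 degrees, less where a joint would pass 70% of its speed; a pose out of reach is approached as far as the arm can. A call with a gripper value outside its range is refused whole. The fingers move at their own pace and stop on an object; the grip force is fixed at half the most. Time passes only in rows, so rows that repeat a pose let the fingers close. It gives the time, the measured TCP pose, the force and the opening at its end, in the units of the state.
- ctrl.read_state(): the state, without advancing time (a new reading comes with each control period).
- imaging.get_image(name): name is "scene" or "top" or "wrist"; returns a dict with "img" (420x560x3 uint8, red, green, blue), "fx", "fy", "cx", "cy" (pixels), "R" (3x3) and "t" (3): a world point X has camera coordinates R X + t. Camera axes: x right, y down, z forward; pixel columns grow to the right and rows downward; lengths in mm; the calibration is good to about 2 mm. A picture is of the moment at which its call begins. There is no depth.
- finish_job(): hands the job in, once; it reports no verdict.
The state is a dict: "clock": time; "qpos": joint angles; "qd": joint speeds; "tau": joint torques, N m; "eef_pos": TCP position; "tool_rot": TCP orientation; "force": force on the tool from outside, world axes, zero at the start; "torque": the same for the moment, N m; "width": finger opening in mm.
Only numpy, scipy, OpenCV 4.12 (cv2) and the standard library are available. Lean on these libraries where they do the work, as an engineer would, in place of code of your own. Each camera call takes 0.05 s, during which the arm holds its last target.

## Task

Take the thick round bar by its free end out of the sloping stock stand, lay it in both notches of the V-block and let go. Then take it by its middle, lay it in the drilling jig between the end plates, and slide the jig's lock across the bar all the way to its stop. Lay the bar down, do not drop it, and leave the other two bars, the tape measure and the bottle where they are.

Things in the scene. Friction and masses are not known exactly. Their poses are not given: they have to be found in the camera images.
- thick_bar_center (a point): Centre of the thick bar: plain aluminium, round, 20 mm diameter, 200 mm long, about 0.17 kg, both ends alike. x axis along the bar: the end that sticks out of the stand is at x = -100 mm, the foot at +100 mm. It starts in one of the stand's three tubes, leaning 35 degrees above level, about 70 mm of its upper end outside.
- thin_rod_center (a point): Centre of the thin round aluminium rod, 10 mm diameter, 200 mm long, in another tube of the stand; axes as the thick bar's. To be left alone (within 30 mm).
- flat_strip_center (a point): Centre of the flat aluminium strip, 20 x 6 mm, 200 mm long, in the third tube of the stand; axes as the thick bar's. To be left alone (within 30 mm).
- platform_top (a point): Fixed dark steel platform on legs over the scrap; everything stands on it. Its flat top is 92 mm above the worktop (z = 0.092); all heights in these notes are above this top. This point is in the middle of the top.
- stock_stand: Fixed steel stand, base 190 x 200 x 10 mm (origin: centre of its underside; x away from the robot). Three square tubes at y = -70, 0, +70 mm, 30 mm wide inside, 130 mm long, slope up at 35 degrees towards -x; mouths at x = -26 to -9 mm, lower lip 93 mm, upper lip 117 mm high. A bar comes free when drawn 135 mm along the slope, up and towards -x.
- v_block: Fixed steel V-block (origin: centre of its underside): base 104 x 56 x 12 mm with two upright plates 18 mm thick at x = -40 and +40 mm, each with a 90 degree V notch, 40 mm wide, in its top (top edges 63 mm high). Between the plates it is open for 62 mm, down to the base. A centred bar overhangs the plates by 51 mm at each end.
- v_seat (a point): Where the centre of the thick bar comes to rest in the V-block: midway between the plates, 55 mm above the platform. x axis along the notches (level), z up.
- drill_jig: Fixed grey jig (origin: centre of its underside): base 250 x 76 x 12 mm, a housing at each end from |x| = 55 to 106 mm with a V seat between cheeks 34 mm apart (tops 75 mm high), closed by end plates 85 mm high at |x| = 106 mm: 6 mm of play at each end of the bar. The middle, 110 mm, is open down to the base. The lock is on the +x housing.
- jig_seat (a point): Where the centre of the thick bar comes to rest in the jig, 55 mm above the platform. x axis along the seats towards the housing with the lock, y the way in which the lock slides shut, z up.
- lock_slide (a joint): Travel of the jig's lock in m: 0 fully open, 0.054 at its end stop, its tongue then bridging the slot just above the cheek tops, clear over the bar. It starts open (0 to 0.012, clear of the slot). About 3 N of friction, no spring: it stays where it is left.
- lock_knob (a point): Grip of the jig's lock: upright dark steel block, 16 mm along the jig's x, 24 mm along its y (the sliding way), standing 82 to 118 mm above the platform, 80 mm from the jig's middle; this point is on its middle line, 106 mm above the platform. Axes as jig_seat.
- tape_center (a point): Yellow tape measure, about 39 x 90 x 62 mm, standing on the platform; its centre. Bystander, to be left alone (within 20 mm).
- bottle_center (a point): Upright blue bottle, 65 mm diameter, 160 mm tall; its centre. Bystander, to be left alone (within 20 mm).

How it is judged:
By the outcome, as a careful person would: the job done as asked, in the order asked, and still so for the second after the job is handed in, with the robot touching nothing.
It also fails if it takes over 64 s, if anything falls off the work surface, if the arm or the gripper's body presses on something with over 40 N, if the wrist force passes 120 N, or if a joint passes its speed limit or range.

## Working session

There is one attempt and no reset: what is moved stays moved. The work goes in short steps, Python scripts to look and compute and a shell command to move; the robot and the scene stay as the last step left them, time stands still between calls to the robot, and variables do not carry over. Pictures are saved under pics/ and viewed, and the job is handed in when it is done.

```bash
ls; mkdir -p pics
python3 - <<'E'
from cell import ctrl, imaging
import cv2
s=ctrl.read_state(); print(s)
for n in ["scene","top","wrist"]:
    d=imaging.get_image(n); cv2.imwrite(f"pics/{n}0.png",d["img"][:,:,::-1])
    print(n,d["fx"],d["fy"],d["cx"],d["cy"],d["R"],d["t"])
E
```

```text
pics
{'clock': 0.0, 'qpos': array([ 1.0741971 ,  0.62935089,  0.03844353,  1.51833115, -0.02699262,
        0.99628538, -0.01997755]), 'qd': array([ 1.52738854e-03, -2.32709829e-04,  4.09975002e-04, -7.26981948e-04,
        8.09528597e-05, -1.07420815e-03,  7.63736196e-04]), 'tau': array([ 2.53699091e-04, -5.63402796e+01,  1.22663498e+00, -1.93439466e+01,
        1.09919099e-02,  1.06327515e-02,  1.15682900e-05]), 'eef_pos': array([ 271.18565524, -589.99968576,  197.99786402]), 'tool_rot': array([-1.57265275e+00, -3.09944485e-05, -2.71076737e+00]), 'force': array([-0.28063761, -0.64644777,  0.27504931]), 'torque': array([-0.02436853,  0.03063459, -0.06754882]), 'width': 85.52460649742332}
scene 487.7614244807871 487.7614244807871 283.43712285737286 212.14529613320016 [[-0.65548174 -0.75480932  0.02462899]
 [-0.33259495  0.25924146 -0.90673837]
 [ 0.67802971 -0.60254192 -0.42097381]] [ 223.61754902  315.61659688 1001.25137203]
top 410.82509112225864 410.82509112225864 284.46237144512776 209.2472617841353 [[ 0.02404964 -0.99937018  0.02609326]
 [-0.98642344 -0.02796324 -0.16182351]
 [ 0.16245124 -0.0218472  -0.98647468]] [ -69.11233019  413.31116041 1005.95600897]
wrist 292.7968983516326 292.7968983516326 276.38679088017466 209.93877970126496 [[ 0.41737459 -0.90873388 -0.00108917]
 [-0.86349274 -0.39696857  0.31112096]
 [-0.28315852 -0.12891349 -0.9503697 ]] [-648.46123458  -40.30703641  379.63998483]
```

View pics/scene0.png

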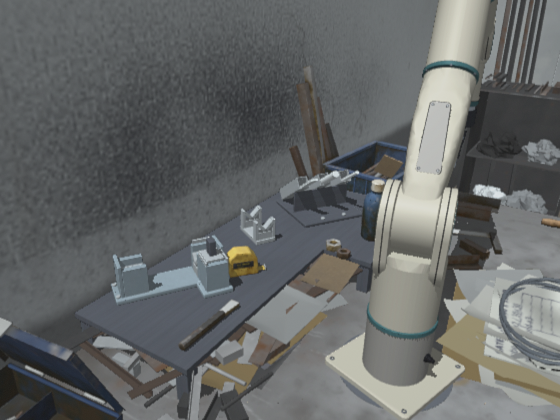

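View pics/top0.png

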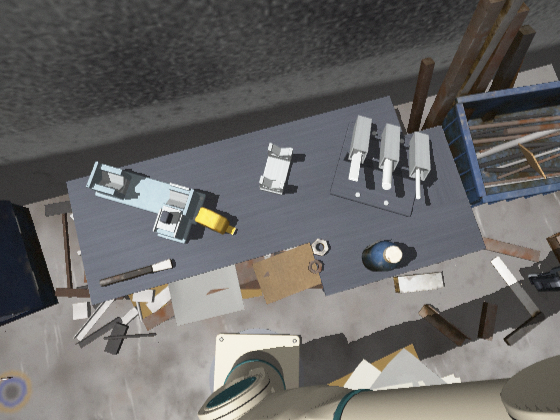

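View pics/wrist0.png

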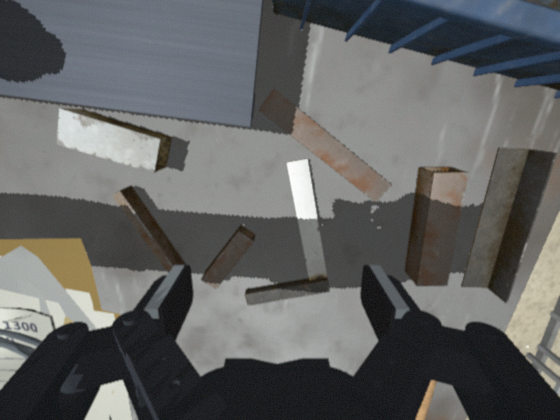

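The top view shows the jig on the left (~145,205), with its dark knob at (168,217), the yellow tape at (215,220) and the V-block at (276,168). The stand's three tubes are near (360..420,150), with the bars at (356,165), (388,172) and (418,185), and the bottle is at (390,255). I'll enlarge these.

Run:
```python
import cv2
t=cv2.imread("pics/top0.png"); s=cv2.imread("pics/scene0.png")
def crop(im,x,y,w,h,k,n): cv2.imwrite("pics/"+n,cv2.resize(im[y:y+h,x:x+w],None,fx=k,fy=k,interpolation=cv2.INTER_CUBIC))
crop(t,320,100,130,120,6,"c_stand.png"); crop(t,80,140,160,120,5,"c_jig.png"); crop(t,240,130,70,70,8,"c_v.png")
crop(s,230,160,150,100,5,"s_stand.png"); crop(s,100,220,160,100,5,"s_jig.png")
```

```text
(no output)
```

View pics/c_stand.png

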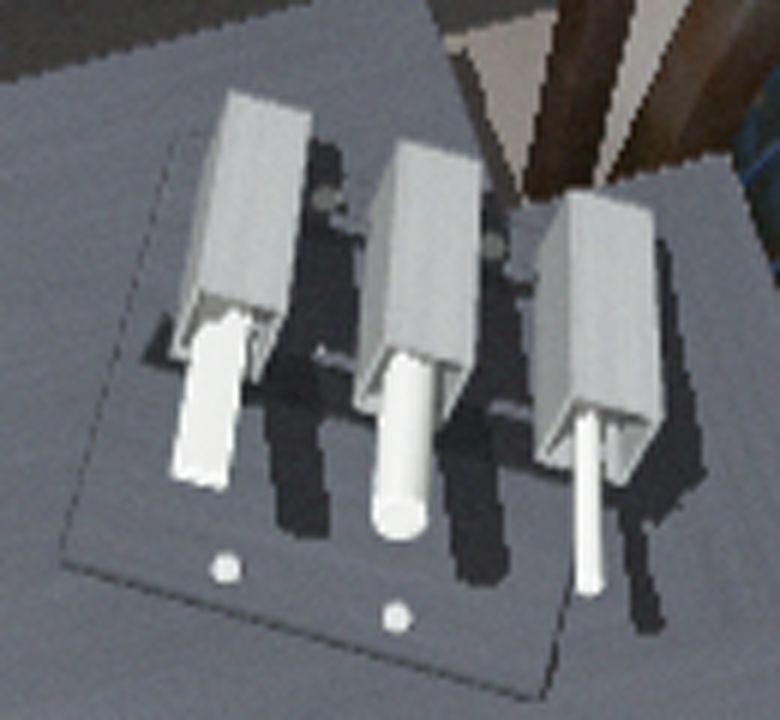

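View pics/c_jig.png

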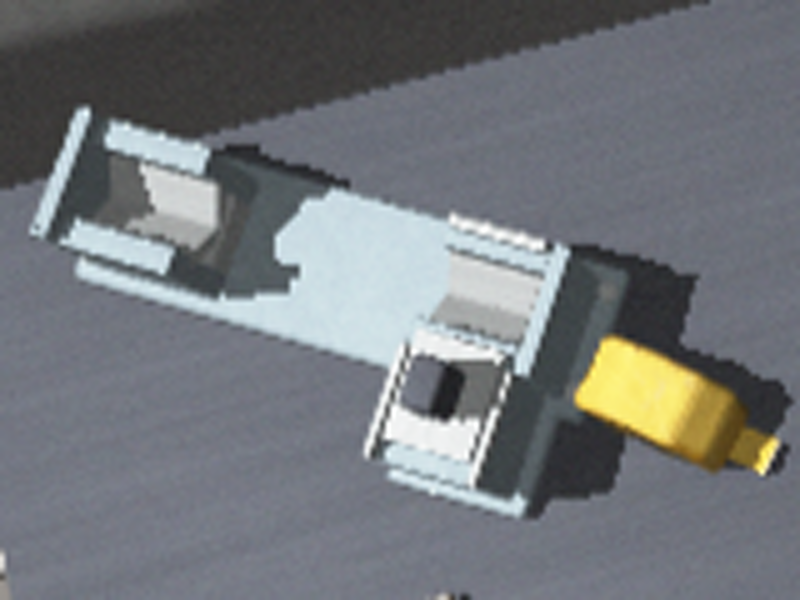

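View pics/c_v.png

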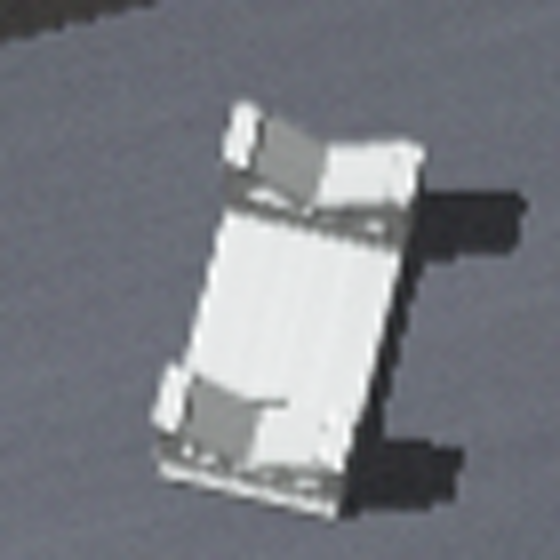

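View pics/s_stand.png

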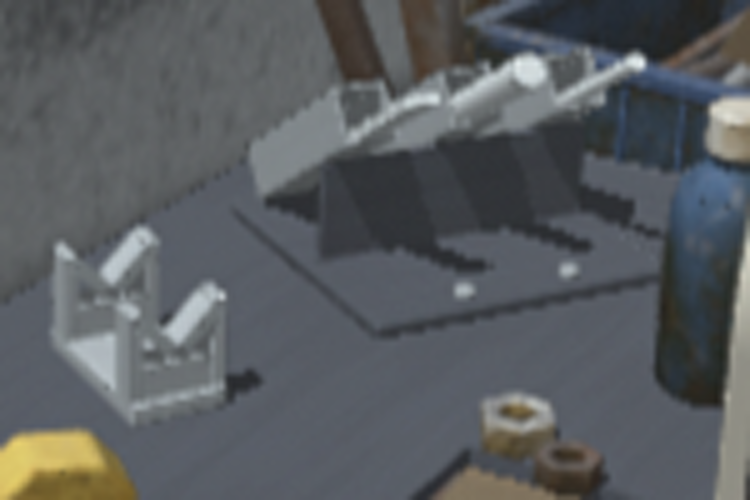

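View pics/s_jig.png

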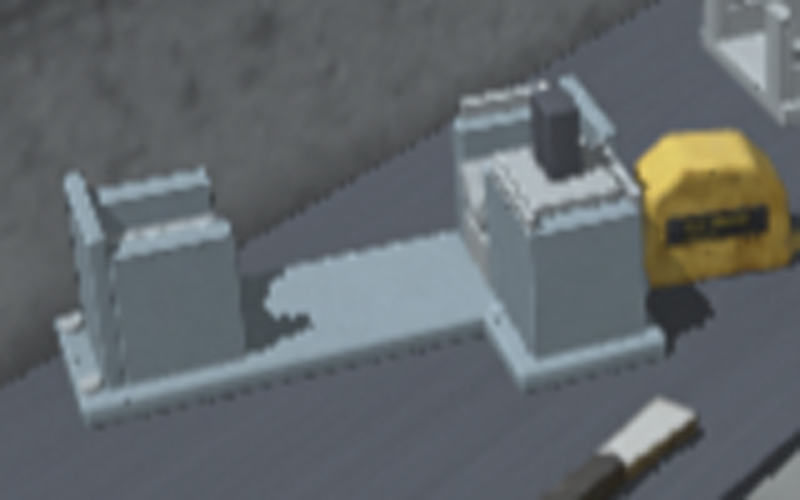

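```bash
cat > h.py <<'E'
import numpy as np
C={'top':(410.82509112225864,284.46237144512776,209.2472617841353,np.array([[0.02404964,-0.99937018,0.02609326],[-0.98642344,-0.02796324,-0.16182351],[0.16245124,-0.0218472,-0.98647468]]),np.array([-69.11233019,413.31116041,1005.95600897])),
'scene':(487.7614244807871,283.43712285737286,212.14529613320016,np.array([[-0.65548174,-0.75480932,0.02462899],[-0.33259495,0.25924146,-0.90673837],[0.67802971,-0.60254192,-0.42097381]]),np.array([223.61754902,315.61659688,1001.25137203]))}
def ray(cam,u,v):
    f,cx,cy,R,t=C[cam] if isinstance(cam,str) else cam
    return -R.T@t, R.T@np.array([(u-cx)/f,(v-cy)/f,1])
def bp(cam,u,v,z):
    o,d=ray(cam,u,v); return o+d*(z-o[2])/d[2]
def proj(cam,X):
    f,cx,cy,R,t=C[cam] if isinstance(cam,str) else cam
    p=R@np.asarray(X,float)+t; return np.array([f*p[0]/p[2]+cx,f*p[1]/p[2]+cy])
def uncrop(c,x0,y0,k): return ((c[0]+.5)/k-.5+x0,(c[1]+.5)/k-.5+y0)
E
python3 - <<'E'
from h import *
np.set_printoptions(precision=1,suppress=True)
P=92
def show(n,c,x0,y0,k,z,cam='top'):
    u=uncrop(c,x0,y0,k); print(n,bp(cam,*u,P+z))
S=(320,100,6);J=(80,140,5);V=(240,130,8)
for n,c,z in [("baseL",(62,565),10),("baseR",(543,700),10),("thick end",(400,518),141),("thick mouth upper mid",(421,358),117),
  ("tube mid back L",(400,142),42+117-8),("lipL",(358,410),93),("lipR",(455,425),93)]: show(n,c,*S,z)
for n,c,z in [("farleft",(240,100),63),("farR",(425,150),63),("farR inner",(405,240),63),("nearL inner",(172,365),63),("nearL outer",(158,425),63),("nearR outer",(345,470),63),("baseL",(158,470),12),("baseR",(340,517),12)]: show(n,c,*V,z)
for n,c,z in [("LplateF",(85,108),85),("LplateN",(35,233),85),("RplateF",(565,248),85),("RplateN",(527,375),85),("baseLN",(78,265),12),("baseRN",(524,515),12),("baseRF",(628,268),12),
 ("Lch far in L",(108,145),75),("Lch far in R",(208,175),75),("Lch near in L",(75,222),75),("Lch near in R",(175,250),75),("Rch far in L",(447,245),75),("Rch far in R",(545,272),75),("knob top",(432,388),118)]: show(n,c,*J,z)
E
```

```text
baseL [ 444.4 -164.4  102. ]
baseR [ 395.5 -356.   102. ]
thick end [ 437.4 -264.   233. ]
thick mouth upper mid [ 502.1 -279.2  209. ]
tube mid back L [ 570.1 -263.4  243. ]
lipL [ 488.8 -262.3  185. ]
lipR [ 484.2 -298.2  185. ]
farleft [550.4 -17.6 155. ]
farR [537.2 -71.1 155. ]
farR inner [510.4 -65.9 155. ]
nearL inner [471.7  -0.8 155. ]
nearL outer [454.2   2.6 155. ]
nearR outer [442.8 -50.4 155. ]
baseL [452.3   4.3 104. ]
baseR [439.6 -50.2 104. ]
LplateF [486.8 360.2 177. ]
LplateN [430.1 376.2 177. ]
RplateF [430.2 146.8 177. ]
RplateN [373.7 159.7 177. ]
baseLN [430.6 388.7 104. ]
baseRN [318.7 173.1 104. ]
baseRF [436.7 131.6 104. ]
Lch far in L [472.9 352.9 167. ]
Lch far in R [460.6 307.9 167. ]
Lch near in L [437.6 363.9 167. ]
Lch near in R [426.4 319.3 167. ]
Rch far in L [432.1 200.7 167. ]
Rch far in R [421.3 156.9 167. ]
knob top [362.4 191.3 210. ]
```

```bash
cat >> h.py <<'E'
from scipy.spatial.transform import Rotation as Ro
np.set_printoptions(precision=2,suppress=True)
def Rtool(a,z):
    a=np.array(a,float);a/=np.linalg.norm(a);z=np.array(z,float);z-=a*(z@a);z/=np.linalg.norm(z)
    return np.column_stack([np.cross(a,z),a,z])
def delta(G,a,z,back=0,s=None):
    """G grasp point target"""
    if s is None:
        from cell import ctrl; s=ctrl.read_state()
    R0=Ro.from_euler('xyz',s['tool_rot']).as_matrix(); R1=Rtool(a,z)
    T=np.array(G,float)+(19-back)*R1[:,1]
    sh=R0.T@(T-s['eef_pos'])/10; rv=Ro.from_matrix(R0.T@R1).as_rotvec(degrees=True)
    print('T',T,'shift cm',sh,'rot deg',rv)
    return sh,rv
def st(s=None):
    from cell import ctrl; s=ctrl.read_state()
    R=Ro.from_euler('xyz',s['tool_rot']).as_matrix()
    print('t',round(s['clock'],2),'tcp',s['eef_pos'],'a',R[:,1],'z',R[:,2],'x',R[:,0]);print('grasp',s['eef_pos']-19*R[:,1],'q',s['qpos'],'F',s['force'],'w',s['width'])
ys=np.deg2rad(-14.3); SX=np.array([np.cos(ys),np.sin(ys),0]); SY=np.array([-SX[1],SX[0],0])
c,s_=np.cos(np.deg2rad(35)),np.sin(np.deg2rad(35))
DO=-c*SX+s_*np.array([0,0,1]) # bar out direction
SA=-(s_*SX+c*np.array([0,0,1])) # approach
E0=np.array([437.4,-264,233])
yv=np.deg2rad(-12.2); VX=np.array([np.cos(yv),np.sin(yv),0]); VY=np.array([-VX[1],VX[0],0]); VS=np.array([496.2,-34.1,147])
yj=np.deg2rad(-104.8); JX=np.array([np.cos(yj),np.sin(yj),0]); JY=np.array([-JX[1],JX[0],0]); JS=np.array([430,259.5,147])
E
python3 - <<'E'
from h import *
print(proj('scene',E0),uncrop((530,73),230,160,5), 'bottle',bp('top',394,253,252))
for n,p,c in [('V near R',VS+[0,0,8]-49*VX-28*VY,(222,295)),('V near L',VS+[0,0,8]-49*VX+28*VY,(122,310))]: print(n,proj('scene',p),uncrop(c,230,160,5))
k=JS+80*JX-48*JY+[0,0,63]; print('knob',proj('scene',k),uncrop((556,98),100,220,5))
G=E0-25*DO
delta(G,SA,-SY); delta(G,SA,-SY,80)
E
```

```text
[334.38 172.81] (335.6, 174.2) bottle [ 297.74 -271.96  252.  ]
V near R [274.21 217.8 ] (274.0, 218.6)
V near L [254.75 221.94] (254.0, 221.6)
knob [210.41 237.81] (210.8, 239.2)
T [ 446.68 -266.37  203.1 ] shift cm [-29.46  -0.46 -22.1 ] rot deg [-11.82  37.77 -33.59]
T [ 491.15 -277.7   268.63] shift cm [-33.03  -7.02 -19.22] rot deg [-11.82  37.77 -33.59]
```

```bash
python3 -m inch '[0.55,-4,-8,-3,0,0,0, 0.55,-9,-12,-6,-2,6,-5, 0.55,-14,-14,-9,-4,12,-10, 0.55,-19,-14,-12,-6,18,-16, 0.55,-24,-13,-15,-8,25,-22, 0.55,-29,-10,-18,-10,32,-28, 0.55,-33,-7,-19.2,-11.8,37.8,-33.6, 0.55,-33,-7,-19.2,-11.8,37.8,-33.6, 0.55,-33,-7,-19.2,-11.8,37.8,-33.6,0.55,-33,-7,-19.2,-11.8,37.8,-33.6]'
python3 - <<'E'
from h import *
from cell import imaging
import cv2
st(); G=E0-25*DO; delta(G,SA,-SY)
d=imaging.get_image('wrist'); cv2.imwrite('pics/w1.png',d['img'][:,:,::-1])
np.savez('w1.npz',**d)
E
```

```text
clock: 1.15
eef_pos: [493.3, -274.0, 265.9]
tool_rot: [-1.574, -0.613, 2.899]
force: [-0.2, -0.4, 0.0]
width: 47.1
t 1.15 tcp [ 493.31 -274.02  265.93] a [-0.56  0.14 -0.82] z [-0.24 -0.97 -0.  ] x [-0.79  0.2   0.58]
grasp [ 503.9  -276.71  281.47] q [ 0.29  0.86  0.25  1.07 -0.04  1.83 -1.3 ] F [-0.15 -0.43  0.05] w 47.1213048896515
T [ 446.68 -266.37  203.1 ] shift cm [0.24 7.85 0.4 ] rot deg [-0.04  0.31  0.12]
```

View pics/w1.png

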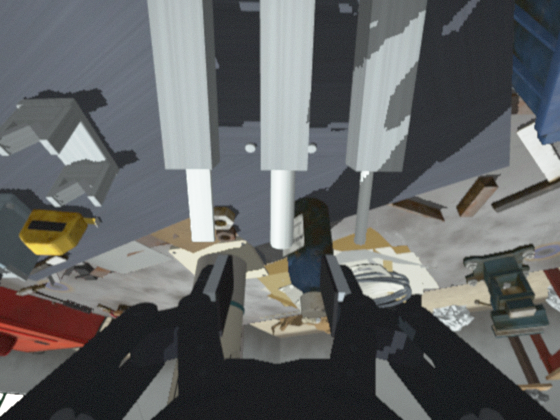

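The wrist view shows the bar end at (281,245), between the fingers (inner pad edges at about 228 and 330). I'll check that against the prediction.

Run:
```python
from h import *
d=np.load('w1.npz'); cam=(float(d['fx']),float(d['cx']),float(d['cy']),d['R'],d['t'])
print(proj(cam,E0),'mouth',proj(cam,E0-70*DO+10*-SA))
s=np.array([493.31,-274.02,265.93]); print('tcp',proj(cam,s))
```

```text
[281.5  243.12] mouth [282.66 164.98]
tcp [277.28 242.83]
```

```bash
python3 -m inch '[0.55,0.2,2.5,0.4,0,0,0, 0.55,0.2,5,0.4,0,0,0, 0.55,0.2,7,0.4,0,0.3,0, 0.55,0.2,7.85,0.4,0,0.3,0, 0.55,0.2,7.85,0.4,0,0.3,0, 0.55,0.2,7.85,0.4,0,0.3,0]'
python3 - <<'E'
from h import *
from cell import imaging
import cv2
st(); G=E0-25*DO; delta(G,SA,-SY)
d=imaging.get_image('wrist'); cv2.imwrite('pics/w2.png',d['img'][:,:,::-1])
E
```

```text
clock: 1.8
eef_pos: [445.6, -271.5, 206.5]
tool_rot: [-1.565, -0.608, 2.884]
force: [-0.4, 0.1, 0.5]
width: 47.2
t 1.8 tcp [ 445.56 -271.53  206.48] a [-0.55  0.14 -0.82] z [-0.25 -0.97  0.01] x [-0.79  0.21  0.57]
grasp [ 456.08 -274.18  222.07] q [ 0.29  0.83  0.25  1.31 -0.03  1.61 -1.29] F [-0.41  0.12  0.49] w 47.206783378147875
T [ 446.68 -266.37  203.1 ] shift cm [-0.17  0.29 -0.53] rot deg [-0.08 -0.4  -0.16]
```

View pics/w2.png

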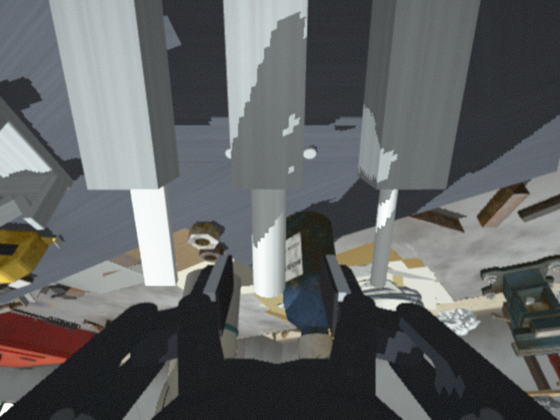

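```bash
python3 -m inch '[0.55,-0.1,0.15,-0.25,0,0,0, 0.55,-0.15,0.3,-0.5,0,0,0, 0.55,-0.15,0.3,-0.5,0,0,0, 0.55,-0.15,0.3,-0.5,0,0,0]'
python3 - <<'E'
from h import *
from cell import imaging
import cv2
st(); G=E0-25*DO; delta(G,SA,-SY)
d=imaging.get_image('wrist'); cv2.imwrite('pics/w3.png',d['img'][:,:,::-1])
E
```

```text
clock: 2.25
eef_pos: [445.9, -265.7, 202.4]
tool_rot: [-1.565, -0.61, 2.885]
force: [0.3, 0.4, -0.3]
width: 46.8
t 2.25 tcp [ 445.93 -265.67  202.39] a [-0.56  0.14 -0.82] z [-0.25 -0.97  0.  ] x [-0.79  0.21  0.57]
grasp [ 456.48 -268.33  217.96] q [ 0.29  0.83  0.25  1.32 -0.03  1.6  -1.3 ] F [ 0.32  0.37 -0.28] w 46.848180518164604
T [ 446.68 -266.37  203.1 ] shift cm [-0.03 -0.11  0.05] rot deg [-0.08 -0.35 -0.06]
```

View pics/w3.png

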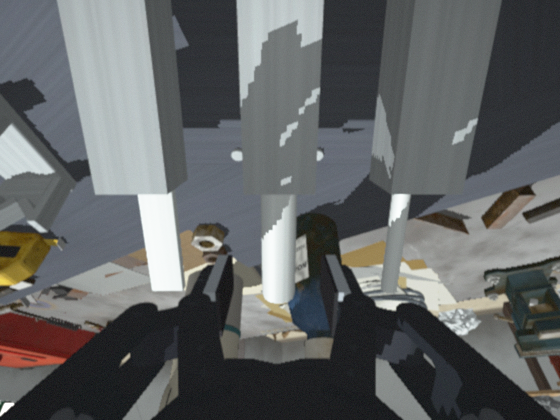

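The bar is now centred between the fingers (x≈278), and its end at row 302 is well inside the pad reach. Closing.

```bash
python3 -m inch '[0,0,0,0,0,0,0, 0,0,0,0,0,0,0, 0,0,0,0,0,0,0, 0,0,0,0,0,0,0, 0,0,0,0,0,0,0, 0,0,0,0,0,0,0, 0,0,0,0,0,0,0]'
python3 - <<'E'
from h import *
st()
R=Ro.from_euler('xyz',__import__('cell').ctrl.read_state()['tool_rot']).as_matrix()
print('out dir in tool',R.T@DO, 'up in tool',R.T@[0,0,1])
E
```

```text
clock: 3.0
eef_pos: [445.7, -265.9, 202.4]
tool_rot: [-1.565, -0.61, 2.884]
force: [-0.3, 0.6, -0.9]
width: 0.1
t 3.0 tcp [ 445.74 -265.86  202.38] a [-0.56  0.14 -0.82] z [-0.25 -0.97  0.  ] x [-0.79  0.21  0.57]
grasp [ 456.29 -268.53  217.96] q [ 0.29  0.83  0.25  1.32 -0.03  1.6  -1.3 ] F [-0.34  0.64 -0.87] w 0.07732114751058751
out dir in tool [ 1.   -0.    0.01] up in tool [ 0.57 -0.82  0.  ]
```

Run:
```python
from cell import imaging
import cv2
for n in ['wrist','scene','top']:
    d=imaging.get_image(n); im=d['img'][:,:,::-1]
    if n=='scene': im=cv2.resize(im[130:260,220:400],None,fx=4.4,fy=4.4,interpolation=2)
    if n=='top': im=cv2.resize(im[80:230,300:450],None,fx=4,fy=4,interpolation=2)
    cv2.imwrite(f'pics/m_{n}.png',im)
```

```text
(no output)
```

View pics/m_wrist.png

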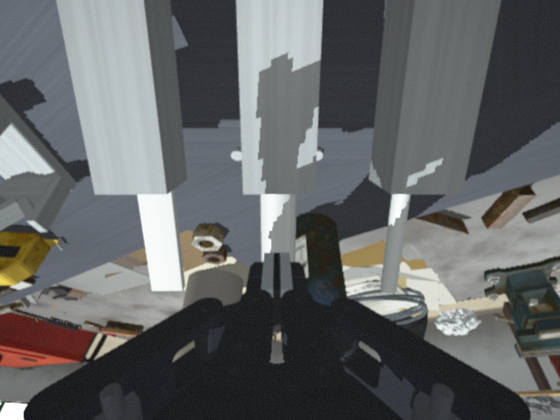

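View pics/m_scene.png

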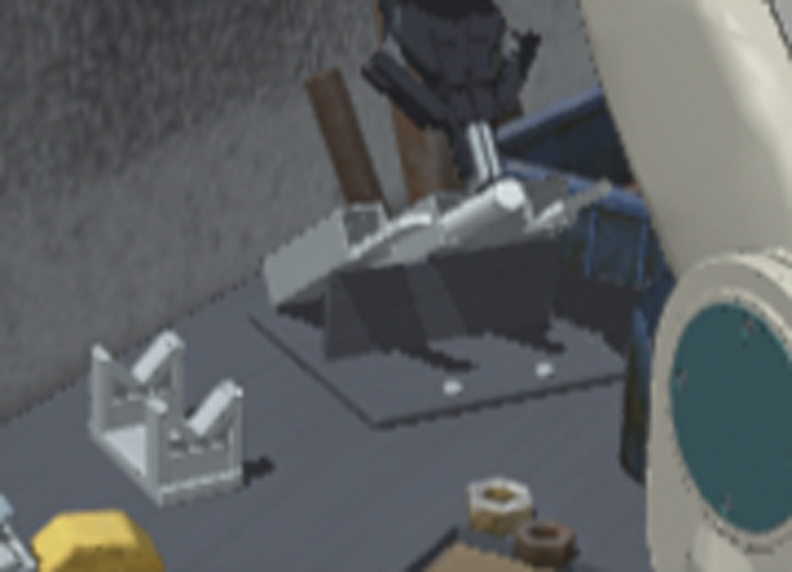

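View pics/m_top.png

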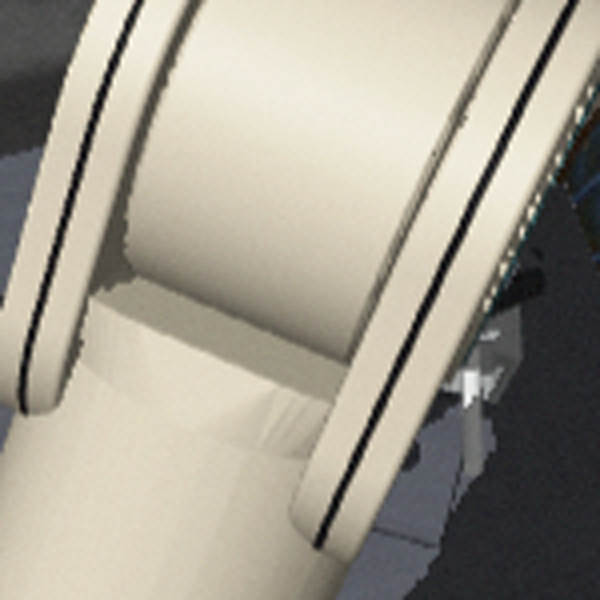

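Run:
```python
from h import *
from cell import ctrl,imaging
s=ctrl.read_state(); p=s['eef_pos']; R=Ro.from_euler('xyz',s['tool_rot']).as_matrix()
print(p,'scene',(proj('scene',p)-[220,130])*4.4)
d=imaging.get_image('wrist'); cam=(d['fx'],d['cx'],d['cy'],np.array(d['R']),np.array(d['t']))
for b in (0,-10,-20,-40,-60): print(b,proj(cam,p+b*R[:,1]),(proj('scene',p+b*R[:,1])-[220,130])*4.4)
print('cam pos in tool',R.T@(-cam[3].T@cam[4]-p), 'cam axes in tool',R.T@cam[3].T)
# same at first image
d0=np.load('w1.npz'); 
# fingers-scene triangulate
print(proj(cam,E0),proj(cam,E0-70*DO))
```

```text
[ 445.74 -265.87  202.38] scene [492.59 229.  ]
0 [277.3  242.82] [492.59 229.  ]
-10 [277.36 249.57] [488.71 214.11]
-20 [277.42 257.07] [484.83 199.24]
-40 [277.58 274.88] [477.11 169.59]
-60 [277.78 297.77] [469.41 140.03]
cam pos in tool [ -79.45 -174.37   -0.66] cam axes in tool [[ 0.    0.95  0.31]
 [-0.   -0.31  0.95]
 [ 1.   -0.    0.  ]]
[278.12 293.4 ] [277.41 180.91]
```

Run:
```python
from h import *
from cell import ctrl,imaging
import cv2
s=ctrl.read_state(); p=s['eef_pos']; R=Ro.from_euler('xyz',s['tool_rot']).as_matrix()
d=imaging.get_image('wrist'); cam=(d['fx'],d['cx'],d['cy'],np.array(d['R']),np.array(d['t']))
for b in (0,-10,-20,-30,-40): print(b,[proj(cam,p+b*R[:,1]+x*R[:,0]) for x in (-11,11)],[(proj('scene',p+b*R[:,1]+x*R[:,0])-[280,150])*10 for x in (-11,11)])
im=d['img'][:,:,::-1]; cv2.imwrite('pics/n_w.png',cv2.resize(im[230:380,200:360],None,fx=4,fy=4,interpolation=2))
d=imaging.get_image('scene'); im=d['img'][:,:,::-1]; cv2.imwrite('pics/n_s.png',cv2.resize(im[130:190,290:370],None,fx=10,fy=10,interpolation=2))
for b in (0,-10,-20,-30,-40): print(b,[(proj('scene',p+b*R[:,1]+x*R[:,0])-[290,130])*10 for x in (-11,11)])
print((proj('scene',E0)-[290,130])*10)
```

```text
0 [array([277.29, 227.01]), array([277.28, 258.  ])] [array([501.4 , 330.36]), array([537.68, 310.33])]
-10 [array([277.35, 233.05]), array([277.34, 265.41])] [array([492.66, 296.75]), array([528.79, 276.25])]
-20 [array([277.41, 239.77]), array([277.4 , 273.63])] [array([483.94, 263.2 ]), array([519.91, 242.23])]
-30 [array([277.49, 247.3 ]), array([277.48, 282.8 ])] [array([475.23, 229.71]), array([511.04, 208.27])]
-40 [array([277.57, 255.79]), array([277.56, 293.08])] [array([466.54, 196.27]), array([502.19, 174.36])]
0 [array([401.4 , 530.36]), array([437.68, 510.33])]
-10 [array([392.66, 496.75]), array([428.79, 476.25])]
-20 [array([383.94, 463.2 ]), array([419.91, 442.23])]
-30 [array([375.23, 429.71]), array([411.04, 408.27])]
-40 [array([366.54, 396.27]), array([402.19, 374.36])]
[443.8  428.14]
```

View pics/n_w.png

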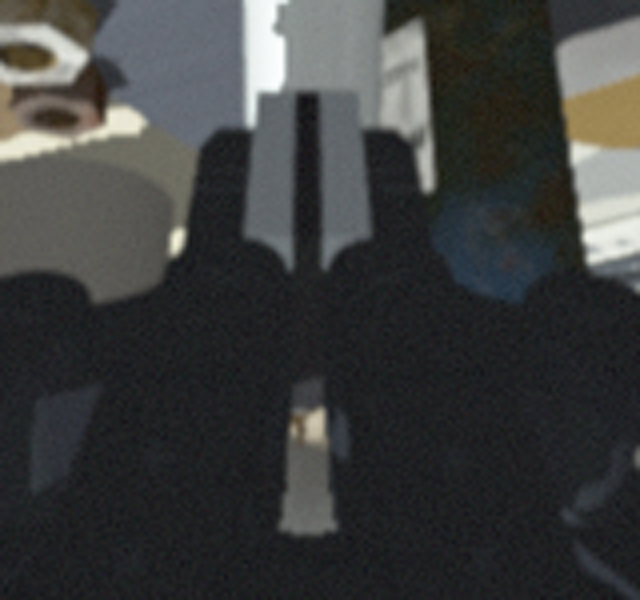

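View pics/n_s.png

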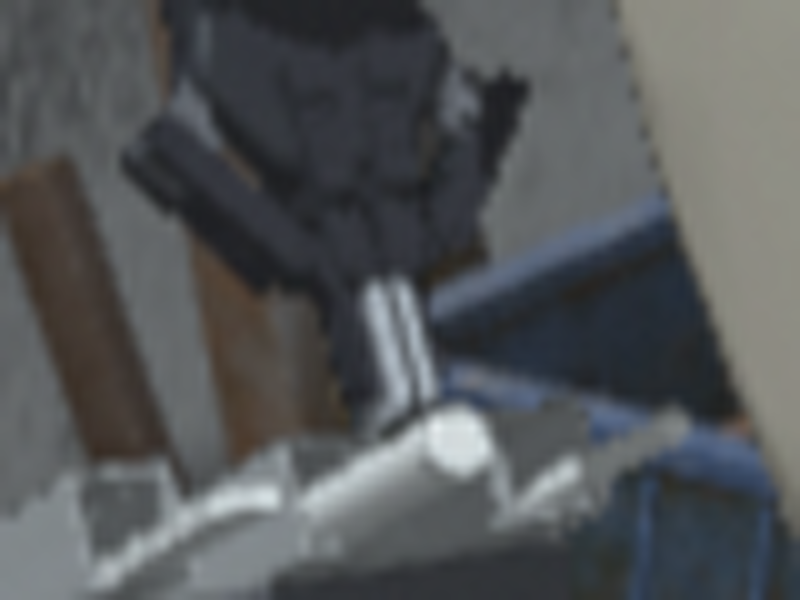

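Both cameras put the shut fingertips about 36 mm behind the reported TCP, 7 mm above the bar's top. That matches the fingers closing on nothing at zero force. I'll use the seen fingertip: open, go about 34 mm deeper, look, then close.

```bash
python3 -m inch '[0.55,0,0,0,0,0,0, 0.55,0,0,0,0,0,0, 0.55,0,0,0,0,0,0, 0.55,0,0,0,0,0,0, 0.55,0,1,0,0,0,0, 0.55,0,2,0,0,0,0, 0.55,0,2,0,0,0,0]'; python3 -m inch '[0.55,0,0.7,0,0,0,0, 0.55,0,1.4,0,0,0,0, 0.55,0,1.4,0,0,0,0]'
python3 - <<'E'
from h import *
from cell import imaging
import cv2
st()
d=imaging.get_image('wrist'); cv2.imwrite('pics/w4.png',d['img'][:,:,::-1])
d=imaging.get_image('scene'); im=d['img'][:,:,::-1]; cv2.imwrite('pics/s4.png',cv2.resize(im[130:190,290:370],None,fx=10,fy=10,interpolation=2))
E
```

```text
clock: 4.0
eef_pos: [432.9, -262.4, 184.9]
tool_rot: [-1.566, -0.613, 2.884]
force: [-0.7, 0.2, -0.5]
width: 47.3
clock: 4.3
eef_pos: [425.9, -260.7, 173.9]
tool_rot: [-1.566, -0.612, 2.884]
force: [0.1, -0.4, -0.6]
width: 47.3
t 4.3 tcp [ 425.91 -260.69  173.91] a [-0.56  0.14 -0.82] z [-0.25 -0.97  0.  ] x [-0.79  0.21  0.57]
grasp [ 436.49 -263.37  189.46] q [ 0.29  0.83  0.25  1.41 -0.03  1.51 -1.3 ] F [ 0.06 -0.37 -0.56] w 47.289371037481544
```

View pics/w4.png

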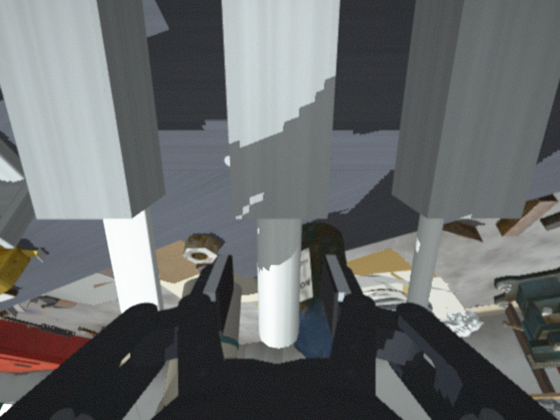

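View pics/s4.png

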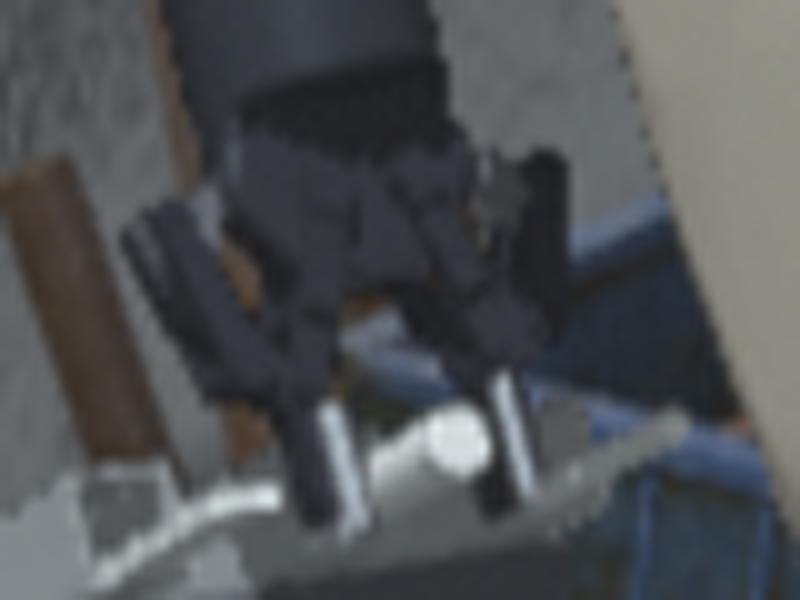

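The scene crop now shows the pads (340,470) and (515,430) on either side of the bar end at (460,442). Closing.

```bash
python3 -m inch '[0,0,0,0,0,0,0, 0,0,0,0,0,0,0, 0,0,0,0,0,0,0, 0,0,0,0,0,0,0, 0,0,0,0,0,0,0]'
python3 - <<'E'
from h import *
from cell import imaging
import cv2
st()
d=imaging.get_image('scene'); im=d['img'][:,:,::-1]; cv2.imwrite('pics/s5.png',cv2.resize(im[130:190,290:370],None,fx=10,fy=10,interpolation=2))
E
```

```text
clock: 4.9
eef_pos: [427.1, -261.3, 174.7]
tool_rot: [-1.565, -0.609, 2.884]
force: [0.9, -0.9, 2.3]
width: 18.5
t 4.9 tcp [ 427.12 -261.31  174.66] a [-0.55  0.14 -0.82] z [-0.25 -0.97  0.  ] x [-0.79  0.21  0.57]
grasp [ 437.66 -263.97  190.24] q [ 0.29  0.83  0.25  1.41 -0.03  1.51 -1.3 ] F [ 0.87 -0.88  2.28] w 18.500966759768662
```

View pics/s5.png

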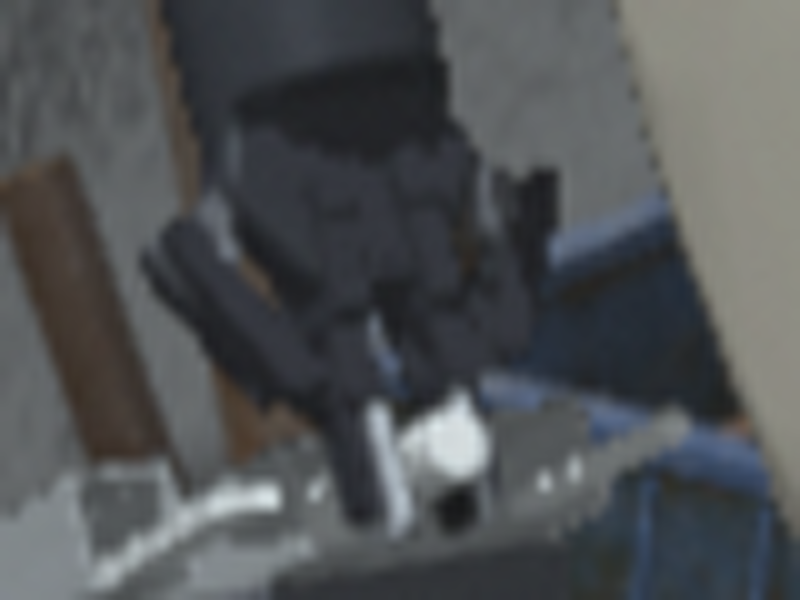

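Grip holds at 18.5 mm. Draw it out along the slope (tool +x), with a slight lift off the tube floor.

```bash
python3 -m inch '[0,0.3,-0.1,0,0,0,0, 0,1.2,-0.2,0,0,0,0, 0,2.6,-0.2,0,0,0,0, 0,4,-0.2,0,0,0,0, 0,5.5,-0.2,0,0,0,0, 0,7,-0.2,0,0,0,0, 0,7,-0.2,0,0,0,0]'
python3 - <<'E'
from h import *
from cell import imaging
import cv2
st()
d=imaging.get_image('scene'); im=d['img'][:,:,::-1]; cv2.imwrite('pics/s6.png',cv2.resize(im[110:230,270:430],None,fx=5,fy=5,interpolation=2))
E
```

```text
clock: 5.65
eef_pos: [370.9, -246.7, 217.9]
tool_rot: [-1.565, -0.61, 2.883]
force: [1.0, -0.6, -2.4]
width: 18.4
t 5.65 tcp [ 370.88 -246.68  217.94] a [-0.56  0.14 -0.82] z [-0.25 -0.97  0.  ] x [-0.79  0.21  0.57]
grasp [ 381.43 -249.35  233.52] q [ 0.28  0.7   0.26  1.56 -0.01  1.49 -1.29] F [ 0.98 -0.63 -2.44] w 18.38489762885536
```

View pics/s6.png

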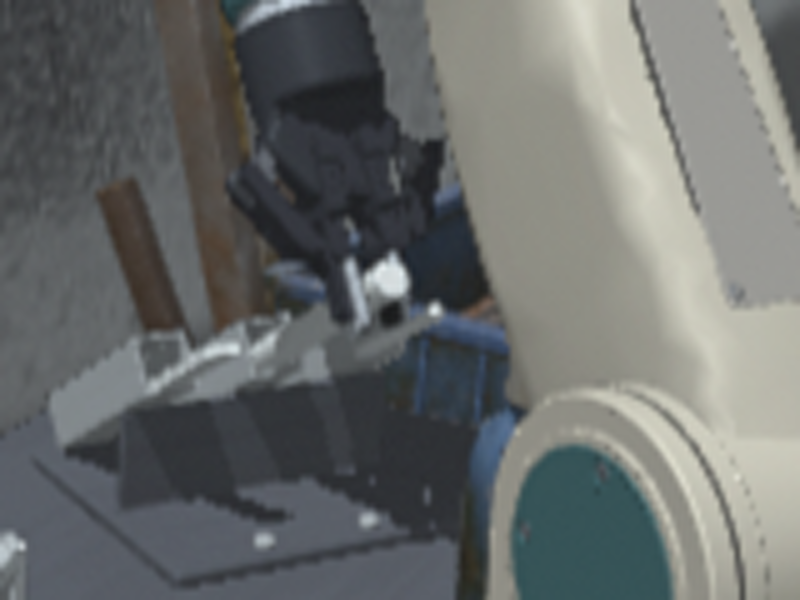

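The scene shows the bar coming out with the gripper (end at (388,275)) while the other bars stay put. Continuing.

```bash
python3 -m inch '[0,0.6,0,0,0,0,0, 0,1.8,0,0,0,0,0, 0,3.2,0,0,0,0,0, 0,4.6,0,0,0,0,0, 0,6,0,0,0,0,0, 0,7.2,0,0,0,0,0, 0,7.8,0,0,0,0,0, 0,7.8,0,0,0,0,0]'
python3 - <<'E'
from h import *
from cell import imaging
import cv2
st()
d=imaging.get_image('scene'); im=d['img'][:,:,::-1]; cv2.imwrite('pics/s7.png',cv2.resize(im[80:230,250:430],None,fx=4,fy=4,interpolation=2))
d=imaging.get_image('wrist'); cv2.imwrite('pics/w7.png',d['img'][:,:,::-1])
E
```

```text
clock: 6.5
eef_pos: [310.2, -230.4, 261.6]
tool_rot: [-1.565, -0.609, 2.884]
force: [0.5, -0.2, -2.5]
width: 18.5
t 6.5 tcp [ 310.18 -230.43  261.62] a [-0.55  0.14 -0.82] z [-0.25 -0.97  0.  ] x [-0.79  0.21  0.57]
grasp [ 320.72 -233.1   277.2 ] q [ 0.27  0.57  0.28  1.69  0.03  1.49 -1.28] F [ 0.49 -0.21 -2.48] w 18.45089914395718
```

View pics/s7.png

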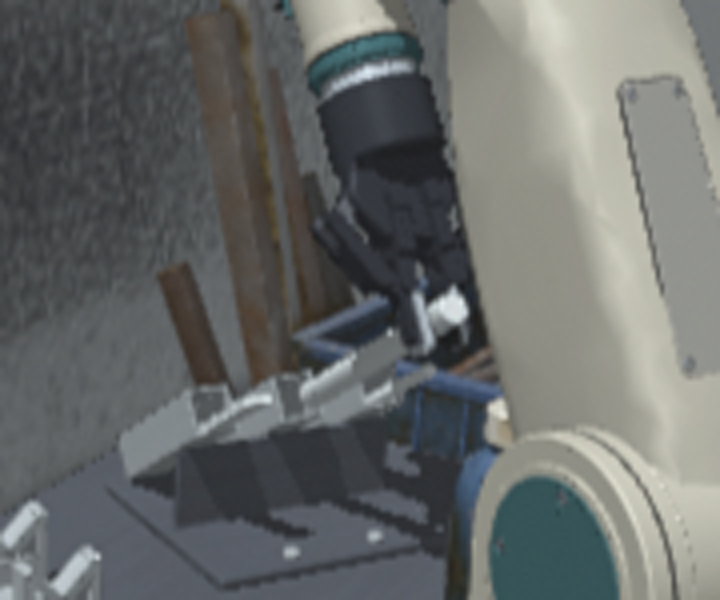

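View pics/w7.png

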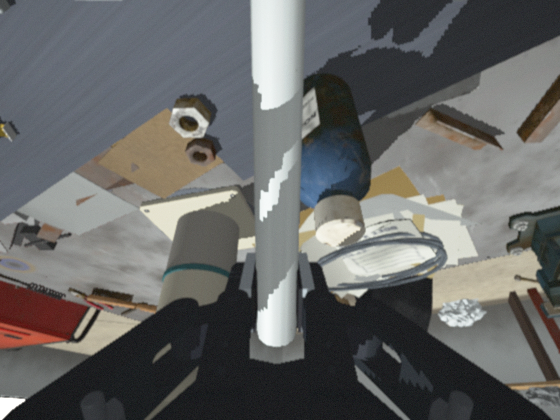

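```bash
cat >> h.py <<'E'
K=53.5
def dk(G,a,z,s=None): return delta(G,a,z,19-K,s)   # G on bar axis; T=G+K*a
E
python3 - <<'E'
from h import *
from cell import ctrl,imaging
s=ctrl.read_state(); R=Ro.from_euler('xyz',s['tool_rot']).as_matrix(); p=s['eef_pos']
d=imaging.get_image('wrist'); cam=(d['fx'],d['cx'],d['cy'],np.array(d['R']),np.array(d['t']))
def bpt(u,v,y): # intersect ray with tool plane y
    o,dd=ray(cam,u,v); o=R.T@(o-p); dd=R.T@dd; return o+dd*(y-o[1])/dd[1]
print('end lower edge (top surface?)',bpt(277,330,-K),bpt(277,347,-K),bpt(277,340,-K-10),'far axis',bpt(278,5,-K),bpt(254,100,-K),bpt(303,100,-K),bpt(256,300,-K),bpt(299,300,-K))
print('up',R.T@[0,0,1])
VG=VS-75*VX
dk(VG+[0,0,90],[0,0,-1],-VY); dk(VG,[0,0,-1],-VY)
E
```

```text
end lower edge (top surface?) [ 23.36 -53.5   -0.33] [ 33.95 -53.5   -0.33] [ 20.52 -63.5   -0.35] far axis [-116.16  -53.5     0.05] [-84.71 -53.5   -9.2 ] [-84.69 -53.5    9.75] [  5.76 -53.5  -10.46] [  5.79 -53.5   10.3 ]
up [ 0.57 -0.82  0.  ]
T [422.89 -18.25 183.5 ] shift cm [ -8.86   3.09 -23.38] rot deg [ 0.47 -2.35 34.93]
T [422.89 -18.25  93.5 ] shift cm [-14.02  10.47 -23.42] rot deg [ 0.47 -2.35 34.93]
```

```bash
python3 -m inch '[0,1.7,-2.5,0,0,0,6, 0,3.4,-4.9,0,0,-0.5,13, 0,3.4,-4.9,-2,0.1,-1,20, 0,2,-4,-6,0.2,-1.5,27, 0,-1,-2.5,-11,0.3,-2,33, 0,-5,-0.5,-15.5,0.5,-2.3,34.9, 0,-8,2.2,-20,0.5,-2.3,34.9, 0,-8.9,3.1,-22.5,0.5,-2.3,34.9, 0,-8.9,3.1,-23.4,0.5,-2.3,34.9, 0,-8.9,3.1,-23.4,0.5,-2.3,34.9, 0,-8.9,3.1,-23.4,0.5,-2.3,34.9]'
python3 - <<'E'
from h import *
from cell import imaging
import cv2
st(); VG=VS-75*VX; dk(VG,[0,0,-1],-VY)
for n in ['scene','wrist','top']:
    d=imaging.get_image(n); im=d['img'][:,:,::-1]
    if n=='scene': im=cv2.resize(im[130:280,200:400],None,fx=4,fy=4,interpolation=2)
    if n=='top': im=cv2.resize(im[100:250,200:400],None,fx=4,fy=4,interpolation=2)
    cv2.imwrite(f'pics/{n}8.png',im)
E
```

```text
clock: 7.75
eef_pos: [422.5, -18.6, 183.1]
tool_rot: [-1.569, -0.002, 2.928]
force: [-0.2, -0.1, -1.8]
width: 18.3
t 7.75 tcp [422.5  -18.55 183.12] a [-0. -0. -1.] z [-0.21 -0.98  0.  ] x [-0.98  0.21  0.  ]
grasp [422.55 -18.53 202.12] q [-0.11  0.34  0.11  2.13 -0.06  0.68 -1.74] F [-0.21 -0.14 -1.75] w 18.294598849735767
T [422.89 -18.25  93.5 ] shift cm [-0.05  8.96 -0.06] rot deg [-0.11 -0.02  0.13]
```

View pics/scene8.png

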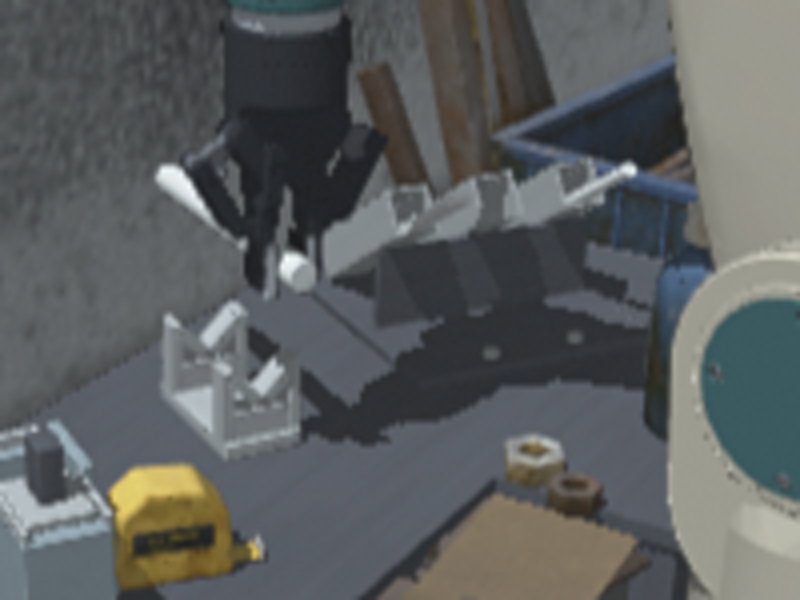

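View pics/wrist8.png

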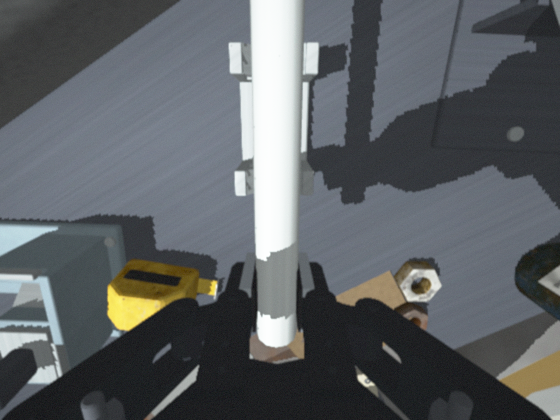

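View pics/top8.png

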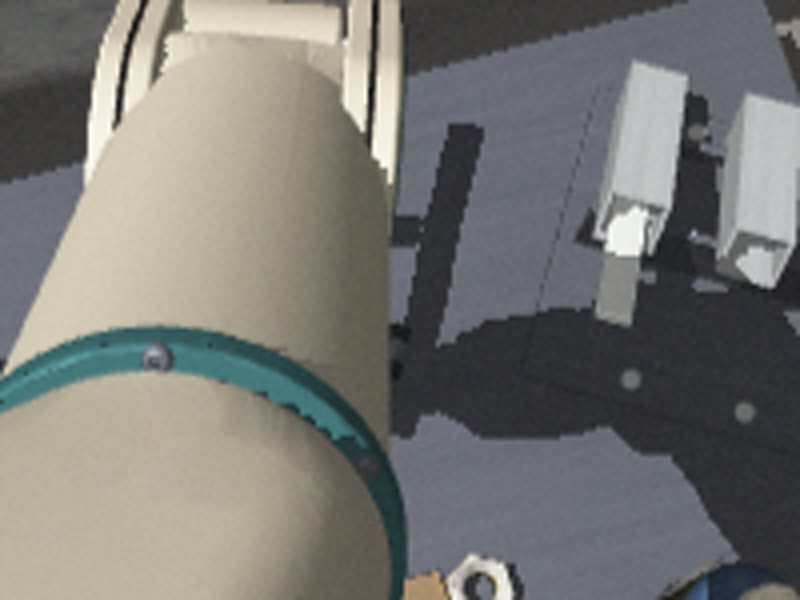

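Run:
```python
from h import *
A=np.array([422.5,-18.55,183.1+K])
for e in (25,): 
    n=A-e*VX; print('near pred',proj('scene',n))
    for tz in (-20,-10,0,10): print(tz,proj('scene',A+175*VX+[0,0,tz]))
```

```text
near pred [274.56 197.78]
-20 [240.61 178.59]
-10 [240.56 175.19]
0 [240.52 171.77]
10 [240.47 168.32]
```

The bar is level to within a few mm, since its ends match the predicted pixels. The wrist view shows it centred over both notches at (275,60) and (275,180). Lowering slowly.

```bash
python3 -m inch '[0,0,1.5,-0.05,0,0,0, 0,0,3.2,-0.05,0,0,0, 0,0,5,-0.05,0,0,0, 0,0,6.5,-0.05,0,0,0, 0,0,7.5,-0.05,0,0,0, 0,0,8.2,-0.05,0,0,0, 0,0,8.5,-0.05,0,0,0, 0,0,8.5,-0.05,0,0,0]'
python3 - <<'E'
from h import *
from cell import imaging
import cv2
st(); VG=VS-75*VX; dk(VG,[0,0,-1],-VY)
for n in ['scene','wrist']:
    d=imaging.get_image(n); im=d['img'][:,:,::-1]
    if n=='scene': im=cv2.resize(im[170:270,210:310],None,fx=6,fy=6,interpolation=2)
    cv2.imwrite(f'pics/{n}9.png',im)
E
```

```text
clock: 8.7
eef_pos: [423.0, -18.0, 98.5]
tool_rot: [-1.57, -0.001, 2.927]
force: [-0.6, -0.2, -2.0]
width: 18.5
t 8.7 tcp [422.99 -17.98  98.5 ] a [-0. -0. -1.] z [-0.21 -0.98  0.  ] x [-0.98  0.21  0.  ]
grasp [423.01 -17.97 117.5 ] q [-0.08  0.5   0.08  2.22 -0.09  0.43 -1.71] F [-0.58 -0.24 -1.95] w 18.52822234199461
T [422.89 -18.25  93.5 ] shift cm [0.   0.5  0.03] rot deg [-0.06 -0.08  0.04]
```

View pics/scene9.png

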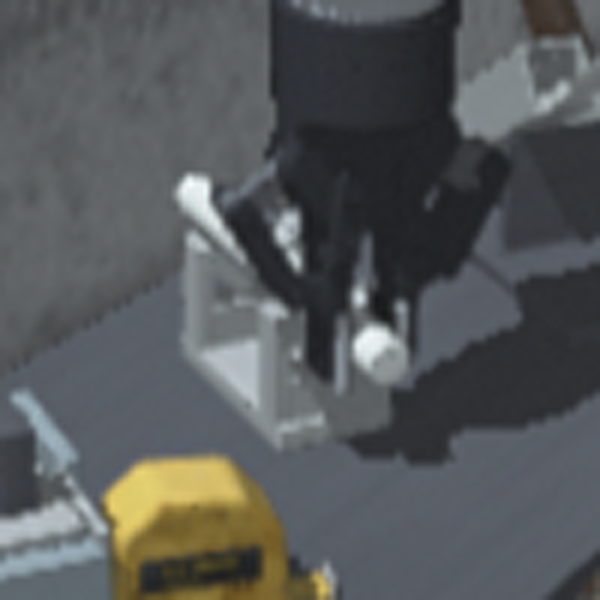

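View pics/wrist9.png

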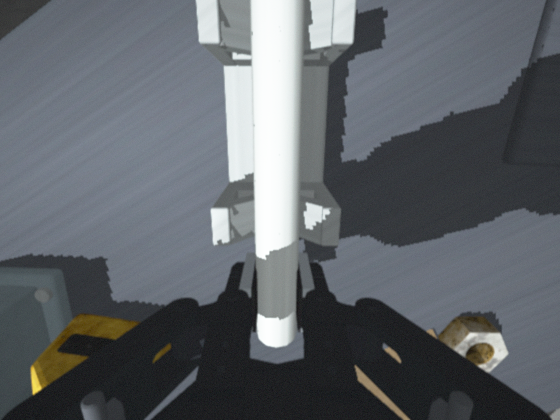

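```bash
python3 -m inch '[0,0,0.15,0,0,0,0, 0,0,0.3,0,0,0,0, 0,0,0.4,0,0,0,0, 0,0,0.4,0,0,0,0]';python3 -m inch '[0,0,0.1,0,0,0,0, 0,0,0.1,0,0,0,0]'
python3 - <<'E'
from h import *
st()
E
```

```text
clock: 9.2
eef_pos: [423.3, -17.5, 94.6]
tool_rot: [-1.57, 0.0, 2.928]
force: [0.2, 1.8, -0.0]
width: 18.3
clock: 9.4
eef_pos: [423.3, -17.5, 94.0]
tool_rot: [-1.57, 0.0, 2.928]
force: [-1.1, 2.6, 8.7]
width: 18.3
t 9.4 tcp [423.29 -17.47  94.01] a [ 0. -0. -1.] z [-0.21 -0.98  0.  ] x [-0.98  0.21 -0.  ]
grasp [423.29 -17.47 113.01] q [-0.08  0.5   0.08  2.23 -0.09  0.41 -1.71] F [-1.05  2.57  8.66] w 18.345347815748003
```

Contact at about 10 N, at the expected height (TCP z 94.0 against 93.5). Checking the scene, then releasing.

Run:
```python
from h import *
from cell import imaging
import cv2
d=imaging.get_image('scene'); im=d['img'][:,:,::-1]; cv2.imwrite(f'pics/scene10.png',cv2.resize(im[190:250,225:295],None,fx=9,fy=9,interpolation=2))
for t in (-100,100): print((proj('scene',VS+t*VX)-[225,190])*9)
```

```text
[438.82 366.77]
[141.68 105.04]
```

View pics/scene10.png

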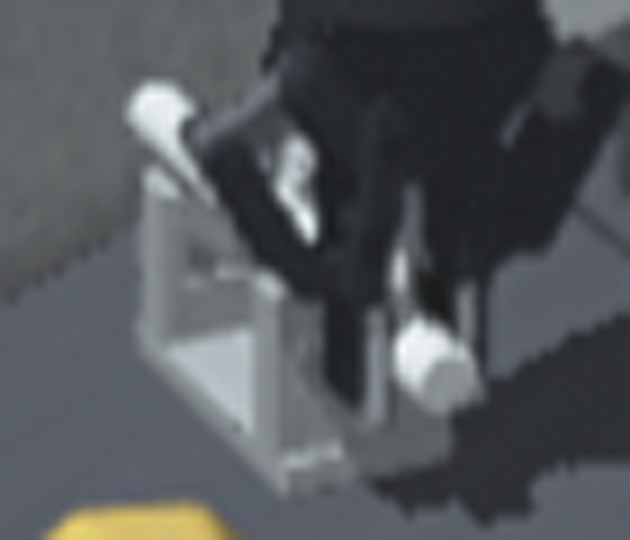

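```bash
python3 -m inch '[0.25,0,0,0,0,0,0, 0.3,0,0,0,0,0,0, 0.4,0,0,0,0,0,0, 0.45,0,0,0,0,0,0, 0.45,0,0,0,0,0,0, 0.45,0,0,0,0,0,0]'
python3 - <<'E'
from h import *
from cell import imaging
import cv2
st()
d=imaging.get_image('scene'); im=d['img'][:,:,::-1]; cv2.imwrite(f'pics/scene11.png',cv2.resize(im[190:250,225:295],None,fx=9,fy=9,interpolation=2))
d=imaging.get_image('wrist'); im=d['img'][:,:,::-1]; cv2.imwrite(f'pics/wrist11.png',im)
E
```

```text
clock: 10.05
eef_pos: [422.9, -17.8, 93.4]
tool_rot: [-1.57, -0.001, 2.927]
force: [-0.4, 0.3, -0.1]
width: 38.4
t 10.05 tcp [422.88 -17.83  93.39] a [-0. -0. -1.] z [-0.21 -0.98  0.  ] x [-0.98  0.21  0.  ]
grasp [422.9  -17.81 112.39] q [-0.08  0.51  0.08  2.23 -0.09  0.41 -1.71] F [-0.36  0.28 -0.11] w 38.36974005330643
```

View pics/scene11.png

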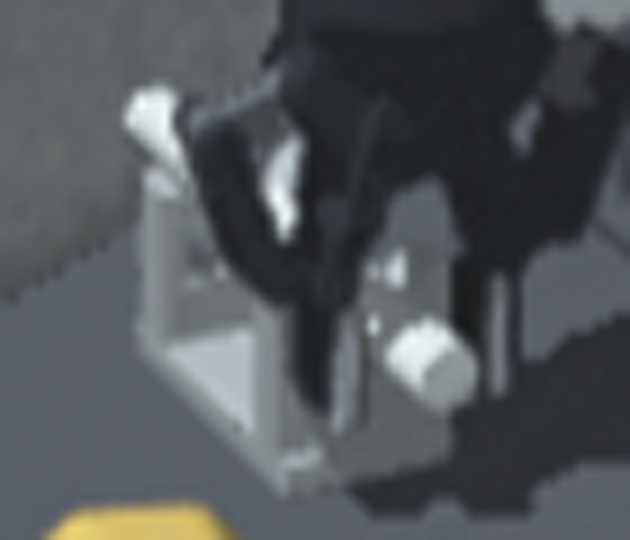

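View pics/wrist11.png

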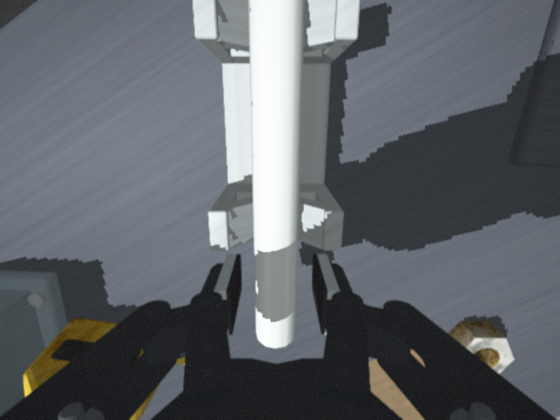

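The bar rests in both notches with the fingers clear. Raise, then shift to the bar's middle.

```bash
python3 -m inch '[0.5,0,-1,0,0,0,0, 0.5,0,-3,0,0,0,0, 0.5,0,-5.5,0,0,0,0, 0.5,0,-8,0,0,0,0, 0.5,-3,-8,0,0,0,0, 0.5,-6,-8,0,0,0,0, 0.5,-7.5,-8,0,0,0,0, 0.5,-7.5,-8,0,0,0,0, 0.5,-7.5,-8,0,0,0,0]'
python3 - <<'E'
from h import *
from cell import imaging
import cv2
st(); dk(VS,[0,0,-1],-VY)
for n in ['top','scene','wrist']:
    d=imaging.get_image(n); im=d['img'][:,:,::-1]
    if n=='scene': im=cv2.resize(im[190:250,225:295],None,fx=9,fy=9,interpolation=2)
    if n=='top':  im=cv2.resize(im[120:210,230:330],None,fx=6,fy=6,interpolation=2)
    cv2.imwrite(f'pics/{n}12.png',im)
    if n=='wrist':
        cam=(d['fx'],d['cx'],d['cy'],np.array(d['R']),np.array(d['t']))
        print('pred ends',proj(cam,VS-100*VX),proj(cam,VS+100*VX),proj(cam,VS))
        np.savez('w12.npz',**d)
E
```

```text
clock: 11.05
eef_pos: [495.1, -33.6, 173.5]
tool_rot: [-1.57, -0.002, 2.927]
force: [-0.8, -0.4, -0.9]
width: 42.9
t 11.05 tcp [495.13 -33.59 173.49] a [-0. -0. -1.] z [-0.21 -0.98  0.  ] x [-0.98  0.21  0.  ]
grasp [495.18 -33.58 192.49] q [-0.07  0.45  0.11  1.97 -0.07  0.73 -1.7 ] F [-0.83 -0.4  -0.86] w 42.88504169137147
T [496.2 -34.1  93.5] shift cm [-0.13  8.    0.02] rot deg [-0.07 -0.07  0.12]
pred ends [277.5  336.16] [277.52  76.54] [277.5  225.23]
```

View pics/wrist12.png

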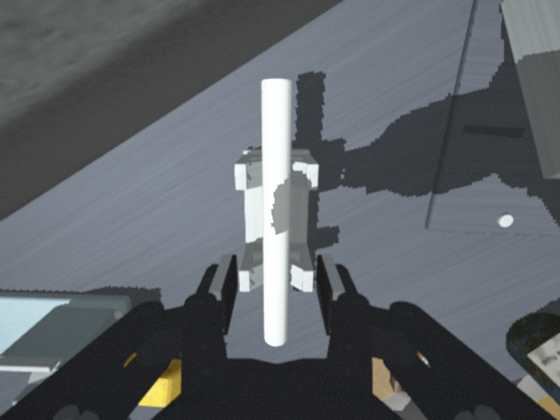

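View pics/scene12.png

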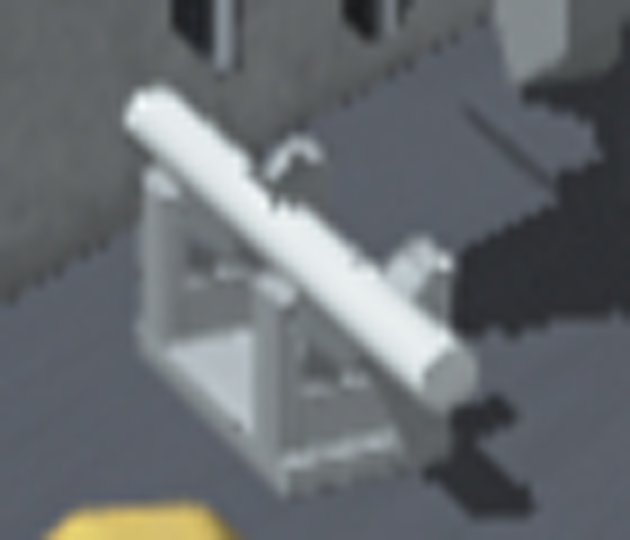

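Run:
```python
from h import *
d=np.load('w12.npz'); cam=(float(d['fx']),float(d['cx']),float(d['cy']),d['R'],d['t'])
for o in (-4,0,4): print(o,[proj(cam,VS+(o+t)*VX+[0,0,10])[1] for t in (-100,100)])
im=d['img']
for r in list(range(70,90,2))+list(range(334,352,2)): print(r,im[r,272:284:4].mean(axis=1))
```

```text
-4 [np.float64(349.05195448209537), np.float64(81.82612754527119)]
0 [np.float64(345.09054228560353), np.float64(74.52550211022151)]
4 [np.float64(341.0870641839882), np.float64(67.1193329414186)]
70 [129.67 130.   132.33]
72 [130.67 133.   130.  ]
74 [131.   129.67 130.33]
76 [133.   130.   131.67]
78 [179.67 186.33 176.  ]
80 [255.   255.   253.67]
82 [254.   254.67 253.67]
84 [254.33 254.67 253.67]
86 [254.   254.67 253.67]
88 [254.   254.67 253.  ]
334 [254.33 251.33 240.33]
336 [254.   251.33 239.  ]
338 [254.   251.33 239.33]
340 [254.   251.33 238.  ]
342 [254.   251.33 238.67]
344 [255.   251.33 231.67]
346 [155.33 183.33 132.33]
348 [119.67 117.33 116.33]
350 [119.   118.   116.33]
```

The bar centre is within 1 mm of under the gripper. Lower and close.

```bash
python3 -m inch '[0.5,0,2,0,0,0,0, 0.5,0,4,0,0,0,0, 0.5,0,6,0,0,0,0, 0.5,0,7.5,0,0,0,0, 0.5,0,8,0,0,0,0, 0.5,0,8,0,0,0,0, 0,0,8,0,0,0,0, 0,0,8,0,0,0,0, 0,0,8,0,0,0,0, 0,0,8,0,0,0,0,0,0,8,0,0,0,0]';python3 -m inch '[0,0,-0.3,0,0,0,0, 0,0,-0.8,0,0,0,0, 0,0,-1.5,0,0,0,0, 0,0,-3,0,0,0,0,0,0,-5,0,0,0,0,0,0,-8,0,0,0,0,0,0,-11,0,0,0,0,0,0,-11,0,0,0,0]'
python3 - <<'E'
from h import *
from cell import imaging
import cv2
st(); dk(JS+[0,0,100],[0,0,-1],JY); dk(JS,[0,0,-1],JY)
for n in ['scene','wrist']:
    d=imaging.get_image(n); im=d['img'][:,:,::-1]
    if n=='scene': im=cv2.resize(im[130:270,200:340],None,fx=4,fy=4,interpolation=2)
    cv2.imwrite(f'pics/{n}13.png',im)
E
```

```text
clock: 12.3
eef_pos: [496.7, -33.6, 94.3]
tool_rot: [-1.57, 0.001, 2.928]
force: [-1.4, 0.6, 6.4]
width: 18.2
clock: 13.1
eef_pos: [499.2, -33.9, 207.3]
tool_rot: [-1.571, 0.007, 2.927]
force: [0.8, -0.3, -2.1]
width: 18.0
t 13.1 tcp [499.19 -33.94 207.31] a [ 0.01 -0.   -1.  ] z [-0.21 -0.98 -0.  ] x [-0.98  0.21 -0.01]
grasp [499.05 -33.92 226.31] q [-0.08  0.4   0.12  1.93 -0.06  0.81 -1.71] F [ 0.77 -0.32 -2.12] w 17.96259228809317
T [430.  259.5 193.5] shift cm [ 13.01   1.3  -27.2 ] rot deg [ -0.29 -87.47  -0.36]
T [430.  259.5  93.5] shift cm [ 13.08  11.3  -27.19] rot deg [ -0.29 -87.47  -0.36]
```

View pics/wrist13.png

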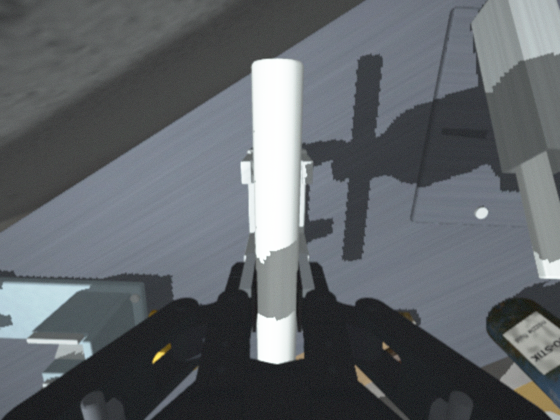

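View pics/scene13.png

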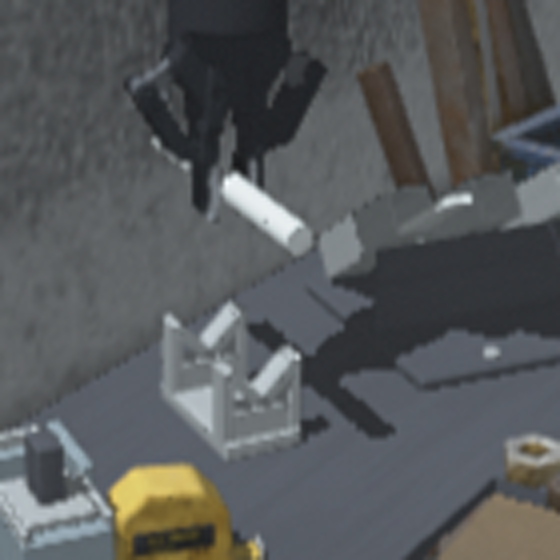

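```bash
python3 - <<'E'
from h import *
from cell import ctrl,imaging
s=ctrl.read_state(); R=Ro.from_euler('xyz',s['tool_rot']).as_matrix(); p=s['eef_pos']
d=imaging.get_image('wrist'); cam=(d['fx'],d['cx'],d['cy'],np.array(d['R']),np.array(d['t'])); im=d['img']
print([ (r,int(im[r,270:284].mean())) for r in list(range(50,72,2))+list(range(350,370,2))])
def bpt(u,v,y):
    o,dd=ray(cam,u,v); o=R.T@(o-p); dd=R.T@dd; return o+dd*(y-o[1])/dd[1]
print(bpt(277,59,-K-10),bpt(277,362,-K-10))
E
python3 -m inch '[0,0.5,0,-1,0,-4,0, 0,2,0.1,-4,0,-12,0, 0,4,0.3,-8,0,-20,0, 0,6,0.5,-12,-0.1,-28,0, 0,8,0.7,-16,-0.1,-36,0, 0,10,0.9,-20,-0.2,-44,0, 0,11.5,1,-23,-0.2,-52,0, 0,12.5,1.2,-25.5,-0.2,-60,0, 0,13,1.3,-27,-0.2,-68,-0.2, 0,13,1.3,-27.2,-0.2,-76,-0.3, 0,13,1.3,-27.2,-0.3,-84,-0.3, 0,13,1.3,-27.2,-0.3,-87.5,-0.4]'
python3 -m inch '[0,0,0,0,0,0,0,0,0,0,0,0,0,0,0,0,0,0,0,0,0]'
python3 - <<'E'
from h import *
from cell import imaging
import cv2
st(); dk(JS+[0,0,100],[0,0,-1],JY); dk(JS,[0,0,-1],JY)
for n in ['scene','wrist','top']:
    d=imaging.get_image(n); im=d['img'][:,:,::-1]
    if n=='scene': im=cv2.resize(im[170:310,90:260],None,fx=4.5,fy=4.5,interpolation=2)
    if n=='top': im=cv2.resize(im[140:260,80:240],None,fx=5,fy=5,interpolation=2)
    cv2.imwrite(f'pics/{n}14.png',im)
    if n=='wrist': np.savez('w14.npz',**d)
E
```

```text
[(50, 78), (52, 90), (54, 102), (56, 115), (58, 176), (60, 253), (62, 253), (64, 253), (66, 253), (68, 253), (70, 253), (350, 251), (352, 251), (354, 251), (356, 251), (358, 251), (360, 251), (362, 233), (364, 68), (366, 33), (368, 31)]
[-97.04 -63.5   -0.34] [ 34.04 -63.5   -0.28]
clock: 14.45
eef_pos: [425.7, 259.1, 188.4]
tool_rot: [-1.582, -0.005, -1.824]
force: [-0.1, 0.5, -2.7]
width: 18.2
clock: 14.75
eef_pos: [426.7, 259.4, 189.6]
tool_rot: [-1.58, -0.003, -1.83]
force: [0.8, -0.1, -1.8]
width: 18.3
t 14.75 tcp [426.66 259.42 189.65] a [-0.01 -0.   -1.  ] z [ 0.97 -0.26 -0.01] x [-0.26 -0.97  0.  ]
grasp [426.85 259.43 208.65] q [-0.36  0.45 -0.33  1.93  0.19  0.81 -1.06] F [ 0.75 -0.08 -1.79] w 18.316585489248045
T [430.  259.5 193.5] shift cm [-0.09 -0.39  0.32] rot deg [ 0.54 -0.03  0.18]
T [430.  259.5  93.5] shift cm [-0.12  9.61  0.41] rot deg [ 0.54 -0.03  0.18]
```

View pics/wrist14.png

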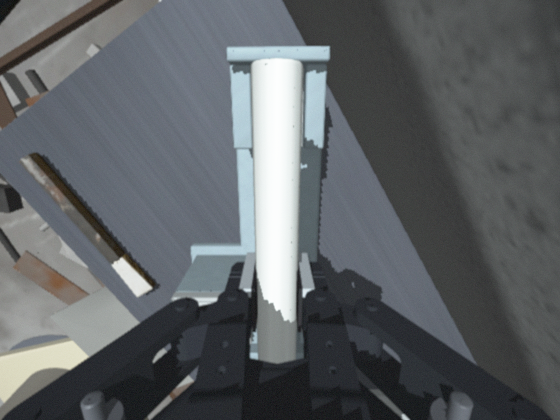

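View pics/scene14.png

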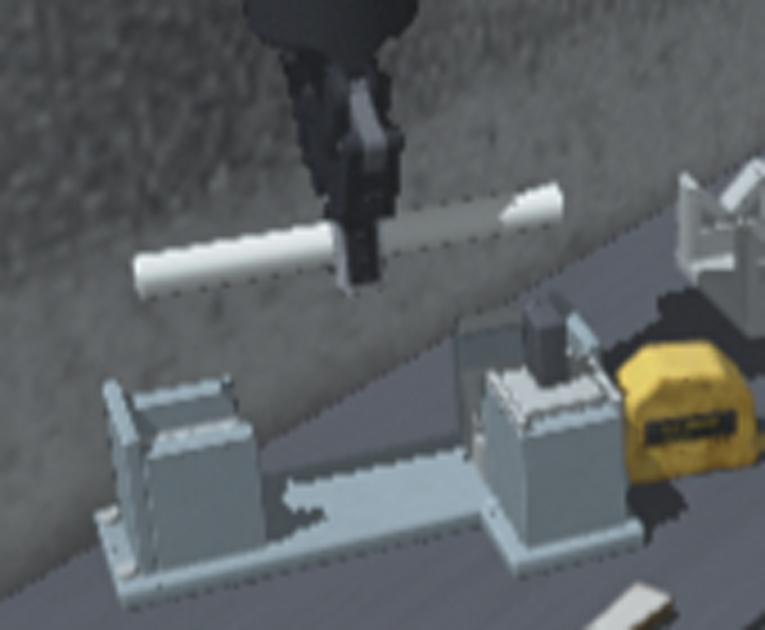

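View pics/top14.png

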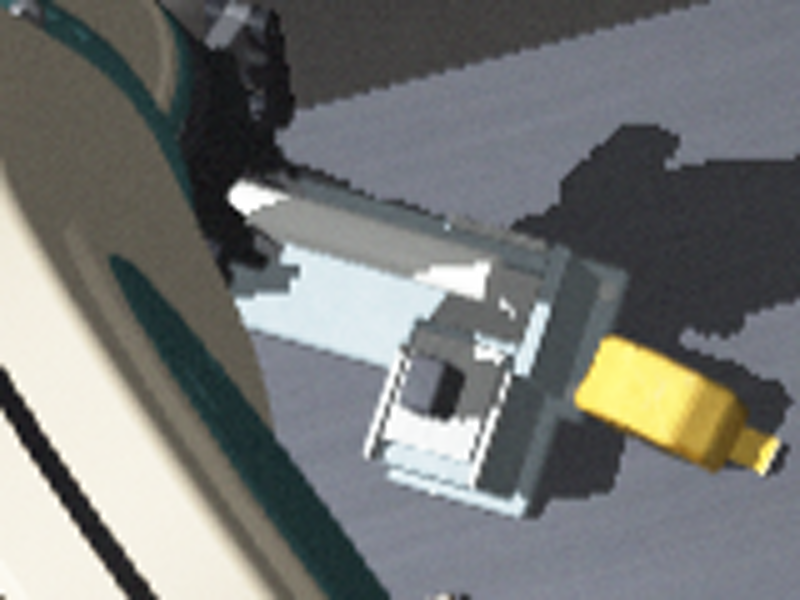

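Run:
```python
from h import *
import cv2
d=np.load('w14.npz'); cam=(float(d['fx']),float(d['cx']),float(d['cy']),d['R'],d['t'])
k=6; x0,y0=215,35
def P(x,y,z): return proj(cam,JS-[0,0,55]+x*JX+y*JY+[0,0,z])
for n,q in [('plate in -y',(-106,-29.5,85)),('plate in +y',(-106,29.5,85)),('plate out',(-111,-29.5,85)),('cheek end in -',(-55,-17,75)),('cheek end in +',(-55,17,75)),('cheek in -',(-106,-17,75)),('cheek in +',(-106,17,75))]:
    print(n,P(*q),(P(*q)-[x0,y0]+.5)*k)
im=d['img'][:,:,::-1]; cv2.imwrite('pics/w14c.png',cv2.resize(im[35:165,215:345],None,fx=k,fy=k,interpolation=2)[:600])
```

```text
plate in -y [232.   65.8] [105.  187.8]
plate in +y [333.94  65.59] [716.66 186.56]
plate out [231.58  56.19] [102.49 130.14]
cheek end in - [256.71 152.54] [253.27 708.25]
cheek end in + [307.77 152.58] [559.64 708.46]
cheek in - [254.91  68.27] [242.45 202.6 ]
cheek in + [310.54  68.16] [576.23 201.95]
```

View pics/w14c.png

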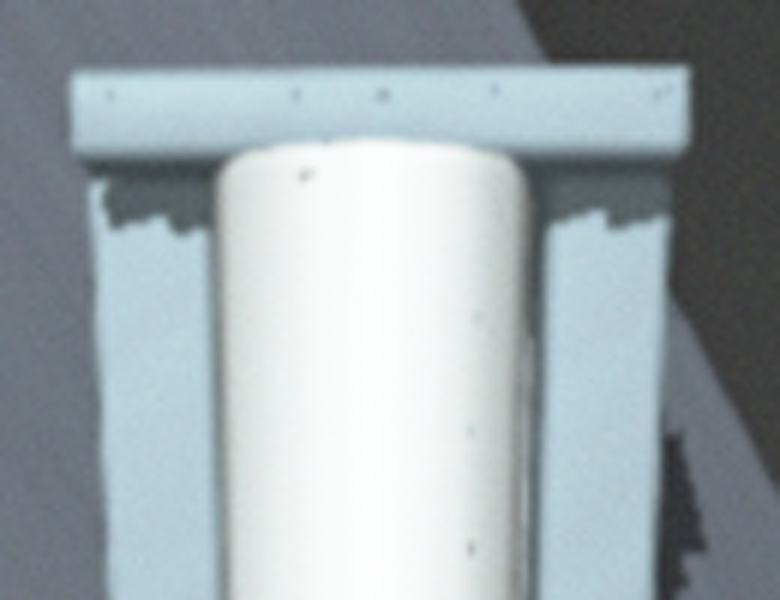

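Top and wrist views disagree by about 3 mm on the jig position, so I'll aim midway. The slot leaves ±7 mm sideways and ±6 mm endways. Lower in two stages.

```bash
cat >> h.py <<'E'
JT=JS-4.2*JX-1.7*JY
E
python3 - <<'E'
from h import *
dk(JT+[0,0,42],[0,0,-1],JY)
E
```

```text
T [429.43 263.99 135.5 ] shift cm [-0.49  5.46  0.18] rot deg [0.49 0.01 0.15]
```

```bash
python3 -m inch '[0,-0.2,0.5,0.1,0.3,0,0.1, 0,-0.4,2,0.2,0.5,0,0.1, 0,-0.5,3.5,0.2,0.5,0,0.1, 0,-0.5,4.8,0.2,0.5,0,0.1, 0,-0.5,5.4,0.2,0.5,0,0.1, 0,-0.5,5.4,0.2,0.5,0,0.1, 0,-0.5,5.4,0.2,0.5,0,0.1]'
python3 - <<'E'
from h import *
from cell import imaging
import cv2
st(); dk(JT,[0,0,-1],JY)
for n in ['wrist','scene','top']:
    d=imaging.get_image(n); im=d['img'][:,:,::-1]
    if n=='scene': im=cv2.resize(im[190:310,90:260],None,fx=4.5,fy=4.5,interpolation=2)
    if n=='top': im=cv2.resize(im[140:260,80:240],None,fx=5,fy=5,interpolation=2)
    if n=='wrist': im=cv2.resize(im[0:200,180:380],None,fx=3,fy=3,interpolation=2)
    cv2.imwrite(f'pics/{n}15.png',im)
E
```

```text
clock: 15.6
eef_pos: [430.0, 264.4, 136.5]
tool_rot: [-1.57, -0.0, -1.828]
force: [-0.1, 0.3, -1.2]
width: 18.5
t 15.6 tcp [429.96 264.35 136.47] a [ 0. -0. -1.] z [ 0.97 -0.25  0.  ] x [-0.25 -0.97  0.  ]
grasp [429.95 264.36 155.47] q [-0.4   0.52 -0.3   1.98  0.24  0.67 -1.11] F [-0.08  0.31 -1.15] w 18.4548783329796
T [429.43 263.99  93.5 ] shift cm [ 0.05  4.3  -0.05] rot deg [-0.03  0.04  0.  ]
```

View pics/wrist15.png

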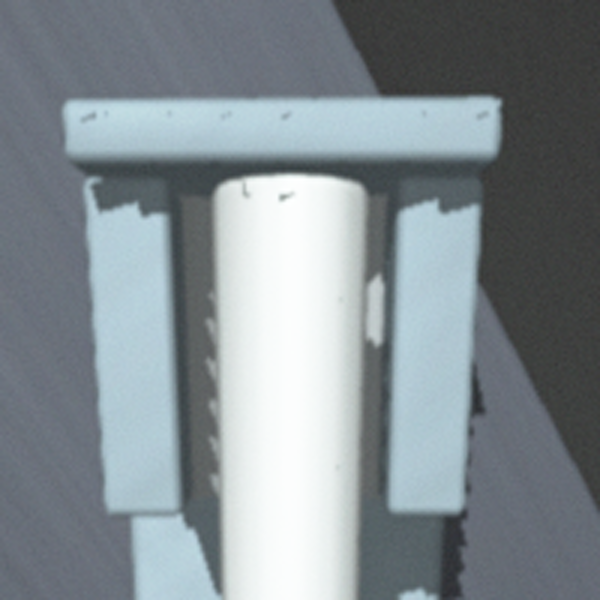

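View pics/scene15.png

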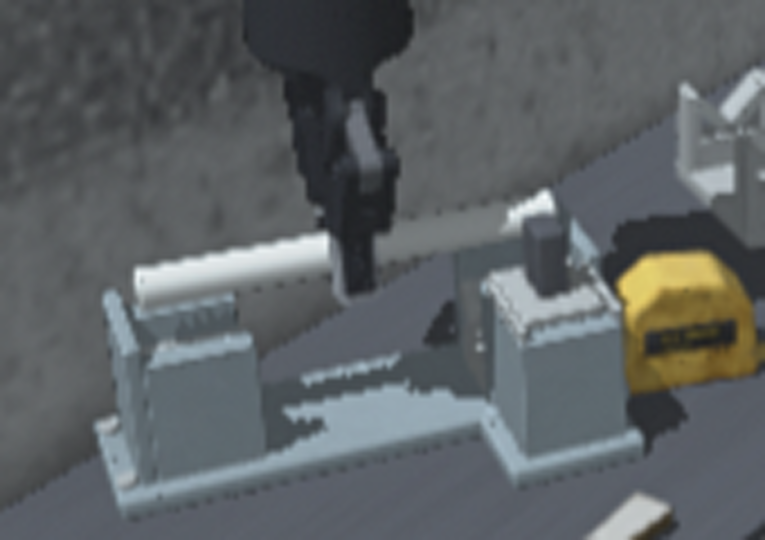

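View pics/top15.png

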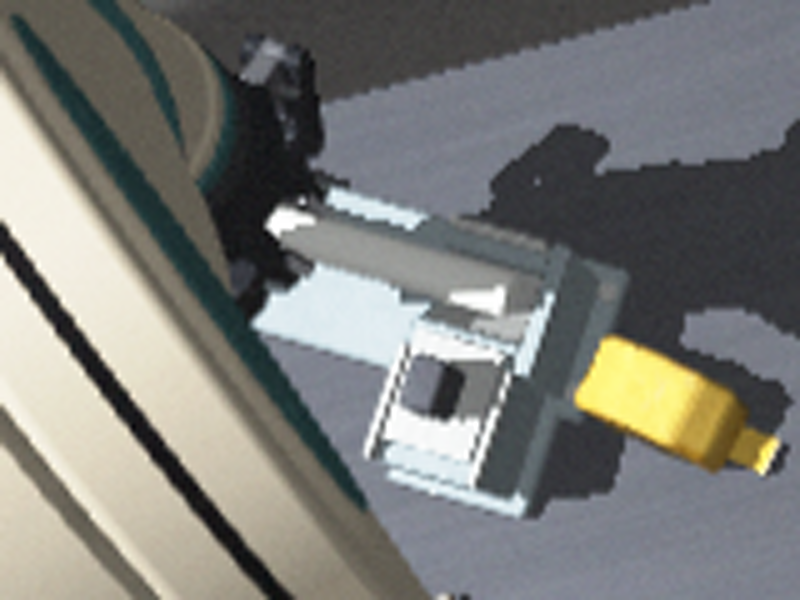

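In the wrist view the bar (215–365) sits centred in the slot (175–395), with about 6 mm to the end plate. Lowering.

```bash
python3 -m inch '[0,0,0.6,-0.05,0,0,0, 0,0,1.4,-0.05,0,0,0, 0,0,2.2,-0.05,0,0,0, 0,0,3,-0.05,0,0,0, 0,0,3.5,-0.05,0,0,0, 0,0,3.8,-0.05,0,0,0, 0,0,3.9,-0.05,0,0,0, 0,0,3.9,-0.05,0,0,0]';python3 -m inch '[0,0,0.15,0,0,0,0, 0,0,0.25,0,0,0,0, 0,0,0.25,0,0,0,0]'
python3 - <<'E'
from h import *
from cell import imaging
import cv2
st(); dk(JT,[0,0,-1],JY)
for n in ['wrist','scene','top']:
    d=imaging.get_image(n); im=d['img'][:,:,::-1]
    if n=='scene': im=cv2.resize(im[190:310,90:260],None,fx=4.5,fy=4.5,interpolation=2)
    if n=='top': im=cv2.resize(im[140:260,80:240],None,fx=5,fy=5,interpolation=2)
    if n=='wrist': im=cv2.resize(im[0:200,180:380],None,fx=3,fy=3,interpolation=2)
    cv2.imwrite(f'pics/{n}16.png',im)
E
```

```text
clock: 16.55
eef_pos: [429.3, 264.2, 97.1]
tool_rot: [-1.571, -0.001, -1.828]
force: [0.7, 0.4, -1.8]
width: 18.7
clock: 16.85
eef_pos: [429.4, 264.3, 94.8]
tool_rot: [-1.57, -0.0, -1.828]
force: [0.1, 0.1, -2.5]
width: 18.6
t 16.85 tcp [429.35 264.29  94.79] a [ 0. -0. -1.] z [ 0.97 -0.25  0.  ] x [-0.25 -0.97  0.  ]
grasp [429.35 264.29 113.79] q [-0.43  0.59 -0.27  2.01  0.28  0.57 -1.14] F [ 0.11  0.06 -2.54] w 18.646864014644915
T [429.43 263.99  93.5 ] shift cm [0.03 0.13 0.01] rot deg [-0.02  0.05  0.02]
```

View pics/wrist16.png

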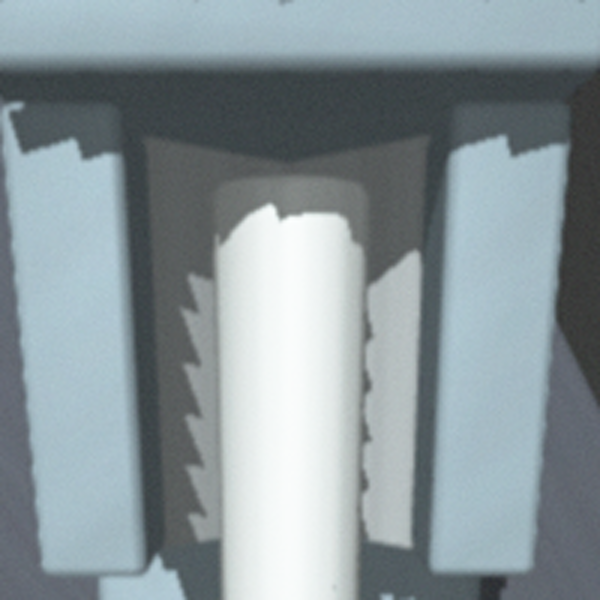

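View pics/scene16.png

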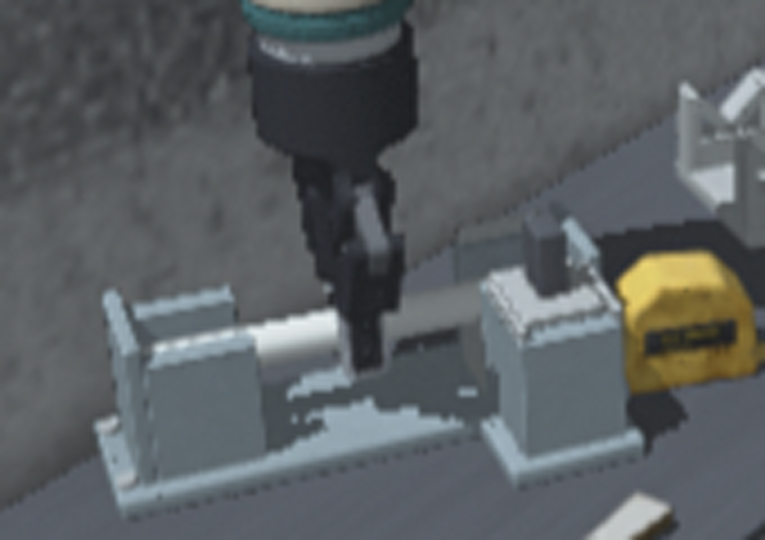

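View pics/top16.png

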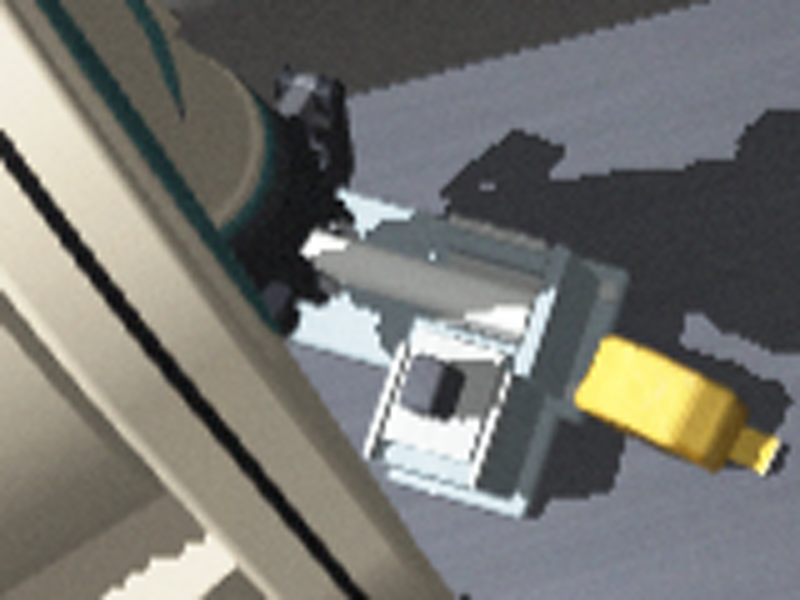

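Bar is in the slots and clear of both end plates; a last millimetre or so down to contact.

```bash
python3 -m inch '[0,0,0.1,0,0,0,0, 0,0,0.1,0,0,0,0]';python3 -m inch '[0,0,0.08,0,0,0,0, 0,0,0.08,0,0,0,0]'
```

```text
clock: 17.2
eef_pos: [429.4, 264.3, 94.5]
tool_rot: [-1.57, -0.0, -1.828]
force: [-1.6, -0.2, 6.2]
width: 18.0
clock: 17.4
eef_pos: [429.4, 264.3, 94.4]
tool_rot: [-1.57, -0.0, -1.828]
force: [-2.7, -2.4, 13.0]
width: 18.2
```

Seated with ~15 N contact. Release and rise.

```bash
python3 -m inch '[0.25,0,-0.05,0,0,0,0, 0.3,0,-0.05,0,0,0,0, 0.4,0,-0.05,0,0,0,0, 0.45,0,-0.05,0,0,0,0, 0.45,0,-0.05,0,0,0,0, 0.45,0,-1,0,0,0,0, 0.45,0,-3,0,0,0,0, 0.45,0,-6,0,0,0,0, 0.45,0,-9,0,0,0,0, 0.35,0,-12,0,0,0,0, 0.35,0,-12,0,0,0,0, 0.35,0,-12,0,0,0,0]'
python3 - <<'E'
from h import *
from cell import imaging
import cv2
st()
for n in ['wrist','scene','top']:
    d=imaging.get_image(n); im=d['img'][:,:,::-1]
    if n=='scene': im=cv2.resize(im[190:310,90:260],None,fx=4.5,fy=4.5,interpolation=2)
    if n=='top': im=cv2.resize(im[140:260,80:240],None,fx=5,fy=5,interpolation=2)
    cv2.imwrite(f'pics/{n}17.png',im)
    if n=='wrist': np.savez('w17.npz',**d)
E
```

```text
clock: 18.6
eef_pos: [429.5, 264.3, 213.8]
tool_rot: [-1.569, 0.001, -1.829]
force: [0.0, 0.2, 0.6]
width: 30.0
t 18.6 tcp [429.54 264.31 213.79] a [ 0.  0. -1.] z [ 0.97 -0.26  0.  ] x [-0.26 -0.97 -0.  ]
grasp [429.51 264.31 232.79] q [-0.36  0.42 -0.34  1.89  0.18  0.86 -1.05] F [0.02 0.25 0.61] w 30.034700833971556
```

View pics/wrist17.png

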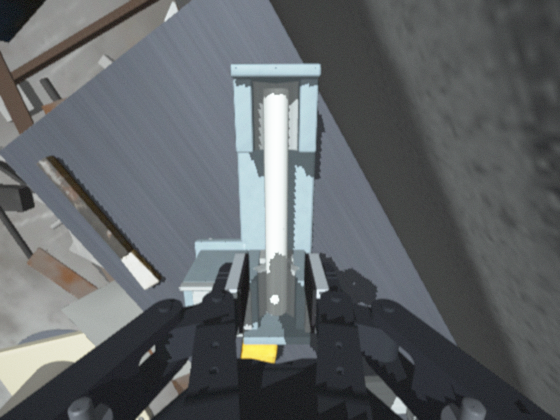

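View pics/scene17.png

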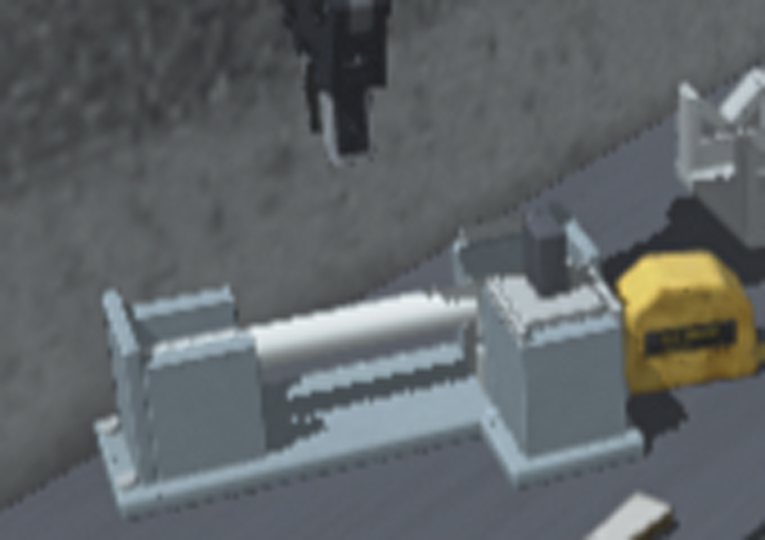

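View pics/top17.png

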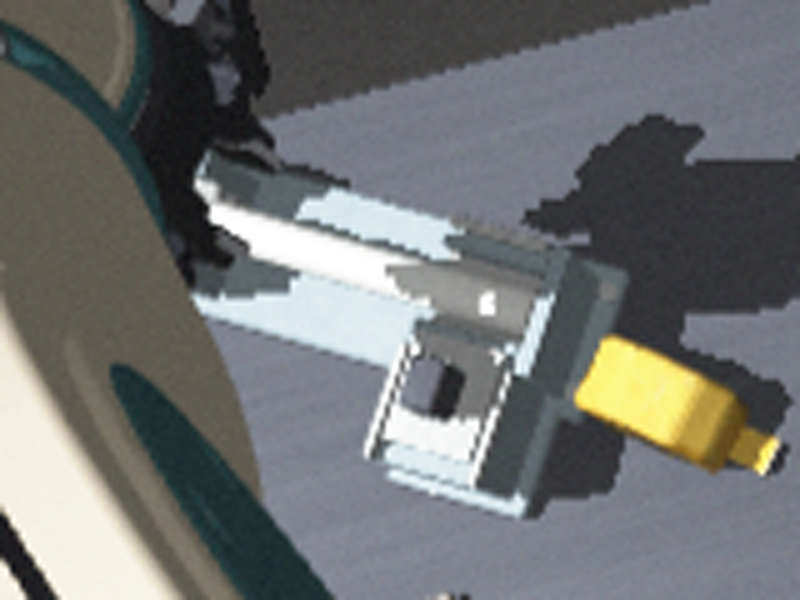

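Bar lies in both seats. Now locate the knob from both cameras.

Run:
```python
from h import *
k1=bp('top',*uncrop((424,386),80,140,5),210); print('top',k1)
o1,d1=ray('top',*uncrop((424,386),80,140,5)); 
o2,d2=ray('scene',*uncrop((556,97),100,220,5))
A=np.column_stack([d1,-d2]); t=np.linalg.lstsq(A,o2-o1,rcond=None)[0]; print('tri',(o1+t[0]*d1+o2+t[1]*d2)/2,'gap',np.linalg.norm(o1+t[0]*d1-o2-t[1]*d2))
print('scene',bp('scene',*uncrop((556,97),100,220,5),210))
for J in (JS,JS-1.5*JX-1.7*JY): r=k1-J; print('jig coords',r@JX,r@JY)
d=np.load('w17.npz'); 
KN=np.array([k1[0],k1[1],198]); dk(KN+[0,0,70],[0,0,-1],-JX)
```

```text
top [363.12 194.67 210.  ]
tri [362.9  194.66 207.56] gap 1.664274837405473
scene [358.11 196.74 210.  ]
jig coords 79.76712691969503 -48.096415722031296
jig coords 81.26712691969509 -46.39641572203128
T [363.12 194.67 214.5 ] shift cm [ 8.34 -0.23 -4.57] rot deg [  0.15 -89.96   0.04]
```

```bash
python3 -m inch '[0.35,0,-1,0,0,-8,0, 0.35,1,-1,-0.5,0,-16,0, 0.35,2,-1,-1,0,-24,0, 0.35,3,-1,-1.5,0,-32,0, 0.35,4,-1,-2,0,-40,0, 0.35,5,-1,-2.5,0,-48,0, 0.35,6,-1,-3,0,-56,0, 0.35,7,-1,-3.5,0,-64,0, 0.35,8,-0.5,-4,0,-72,0, 0.35,8.3,-0.3,-4.6,0,-80,0, 0.35,8.3,-0.2,-4.6,0,-87,0, 0.35,8.3,-0.2,-4.6,0,-90,0]'; python3 -m inch '[0.35,0,0,0,0,0,0,0.35,0,0,0,0,0,0,0.35,0,0,0,0,0,0]'
python3 - <<'E'
from h import *
from cell import imaging
import cv2
st(); KN=np.array([362.5,194.9,198]); dk(KN,[0,0,-1],-JX)
d=imaging.get_image('wrist'); im=d['img'][:,:,::-1]; cv2.imwrite(f'pics/wrist18.png',im)
cam=(d['fx'],d['cx'],d['cy'],np.array(d['R']),np.array(d['t']))
for x in (-8,8):
  for y in (-12,12): print(x,y,proj(cam,KN+[0,0,12]+x*JX+y*JY))
E
```

```text
clock: 19.95
eef_pos: [362.8, 195.1, 214.0]
tool_rot: [-1.573, 0.002, -0.254]
force: [-0.1, -0.2, -0.1]
width: 29.9
clock: 20.25
eef_pos: [363.5, 195.6, 214.6]
tool_rot: [-1.572, 0.0, -0.259]
force: [-0.1, -0.0, 0.3]
width: 29.5
t 20.25 tcp [363.47 195.61 214.65] a [-0. -0. -1.] z [ 0.26  0.97 -0.  ] x [ 0.97 -0.26 -0.  ]
grasp [363.48 195.62 233.65] q [ 0.03  0.35 -0.77  2.1   0.33  0.82  0.37] F [-0.05 -0.01  0.34] w 29.50316014926783
T [362.5 194.9 144.5] shift cm [-0.07  7.02 -0.09] rot deg [ 0.05 -0.01 -0.02]
-8 -12 [286.53 222.94]
-8 12 [286.17 256.09]
8 -12 [262.04 222.93]
8 12 [262.59 256.07]
```

View pics/wrist18.png

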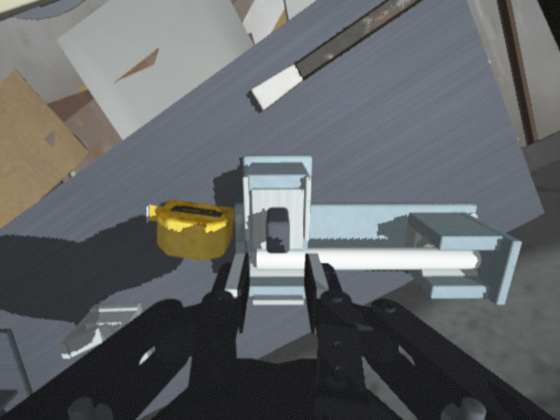

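Run:
```python
import cv2
im=cv2.imread('pics/wrist18.png'); cv2.imwrite('pics/w18c.png',cv2.resize(im[190:310,230:330],None,fx=5,fy=5,interpolation=2))
```

```text
(no output)
```

View pics/w18c.png

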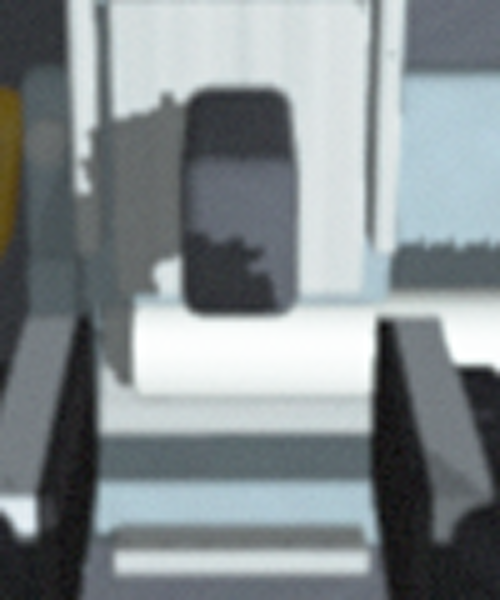

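The knob's top face is centred at (278,237), between the fingers and about 2 mm back in y. Lower and grip.

```bash
python3 -m inch '[0.35,-0.2,2,0,0,0,0, 0.35,-0.2,4,0,0,0,0, 0.35,-0.2,5.5,0,0,0,0, 0.35,-0.2,6.5,0,0,0,0, 0.35,-0.2,6.9,0,0,0,0, 0.35,-0.2,6.9,0,0,0,0, 0.35,-0.2,6.9,0,0,0,0]'
python3 - <<'E'
from h import *
from cell import imaging
import cv2
st()
d=imaging.get_image('wrist'); im=d['img'][:,:,::-1]; cv2.imwrite(f'pics/wrist19.png',im)
d=imaging.get_image('scene'); im=d['img'][:,:,::-1]; cv2.imwrite(f'pics/scene19.png',cv2.resize(im[190:310,90:260],None,fx=4.5,fy=4.5,interpolation=2))
E
```

```text
clock: 21.0
eef_pos: [362.0, 196.5, 146.4]
tool_rot: [-1.571, -0.001, -0.258]
force: [1.1, 0.3, 0.6]
width: 29.8
t 21.0 tcp [362.04 196.53 146.36] a [ 0. -0. -1.] z [0.25 0.97 0.  ] x [ 0.97 -0.25  0.  ]
grasp [362.02 196.53 165.36] q [-0.07  0.45 -0.68  2.19  0.48  0.64  0.22] F [1.05 0.33 0.59] w 29.849495291098687
```

View pics/wrist19.png

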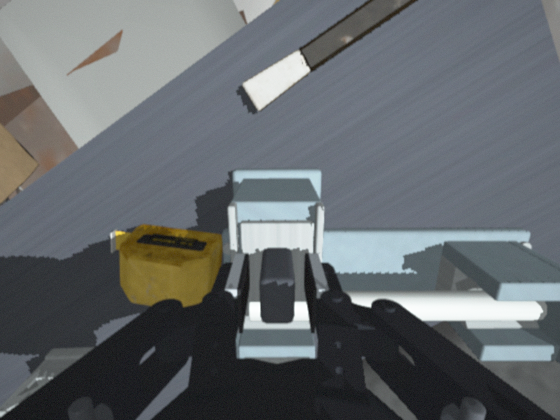

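View pics/scene19.png

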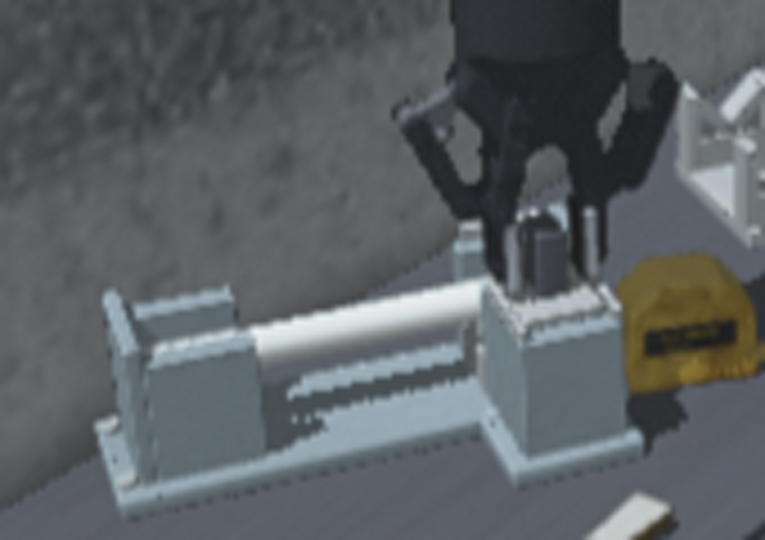

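```bash
python3 -m inch '[0,0,0,0,0,0,0, 0,0,0,0,0,0,0, 0,0,0,0,0,0,0, 0,0,0,0,0,0,0, 0,0,0,0,0,0,0]'; python3 -m inch '[0,0.5,0,0,0,0,0, 0,1,0,0,0,0,0, 0,1.5,0,0,0,0,0, 0,2,0,0,0,0,0, 0,2,0,0,0,0,0]'
python3 - <<'E'
from h import *
st()
E
```

```text
clock: 21.6
eef_pos: [362.2, 196.7, 146.5]
tool_rot: [-1.57, -0.001, -0.257]
force: [-0.3, -0.5, 5.3]
width: 15.3
clock: 22.1
eef_pos: [381.9, 191.6, 146.6]
tool_rot: [-1.57, -0.001, -0.258]
force: [0.7, 0.2, 4.7]
width: 15.5
t 22.1 tcp [381.88 191.56 146.55] a [ 0.  0. -1.] z [0.25 0.97 0.  ] x [ 0.97 -0.25  0.  ]
grasp [381.85 191.56 165.55] q [-0.04  0.47 -0.68  2.16  0.48  0.66  0.26] F [0.66 0.2  4.69] w 15.483688898937126
```

```bash
python3 -m inch '[0,0.5,0,0,0,0,0, 0,1,0,0,0,0,0, 0,1.5,0,0,0,0,0, 0,2,0,0,0,0,0, 0,2,0,0,0,0,0]'; python3 -m inch '[0,0.3,0,0,0,0,0, 0,0.4,0,0,0,0,0]';python3 -m inch '[0,0.2,0,0,0,0,0, 0,0.3,0,0,0,0,0]'
python3 - <<'E'
from h import *
from cell import imaging
import cv2
st()
d=imaging.get_image('scene'); im=d['img'][:,:,::-1]; cv2.imwrite(f'pics/scene20.png',cv2.resize(im[190:310,90:260],None,fx=4.5,fy=4.5,interpolation=2))
d=imaging.get_image('wrist'); im=d['img'][:,:,::-1]; cv2.imwrite(f'pics/wrist20.png',im)
E
```

```text
clock: 22.6
eef_pos: [401.2, 186.5, 146.6]
tool_rot: [-1.57, -0.001, -0.258]
force: [0.9, -0.1, 5.2]
width: 15.1
clock: 22.8
eef_pos: [404.3, 185.7, 146.5]
tool_rot: [-1.57, -0.001, -0.257]
force: [-1.9, 1.9, 7.2]
width: 15.4
clock: 23.0
eef_pos: [407.1, 185.0, 146.5]
tool_rot: [-1.57, -0.0, -0.257]
force: [-2.7, 1.0, 6.1]
width: 15.2
t 23.0 tcp [407.11 185.01 146.54] a [ 0.  0. -1.] z [0.25 0.97 0.  ] x [ 0.97 -0.25  0.  ]
grasp [407.09 185.   165.54] q [-0.01  0.5  -0.67  2.11  0.49  0.69  0.31] F [-2.65  1.    6.06] w 15.22637994041962
```

View pics/scene20.png

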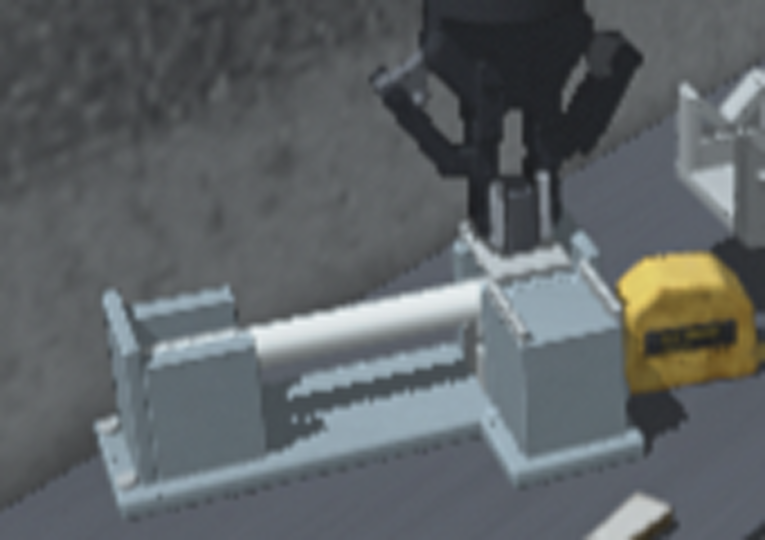

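View pics/wrist20.png

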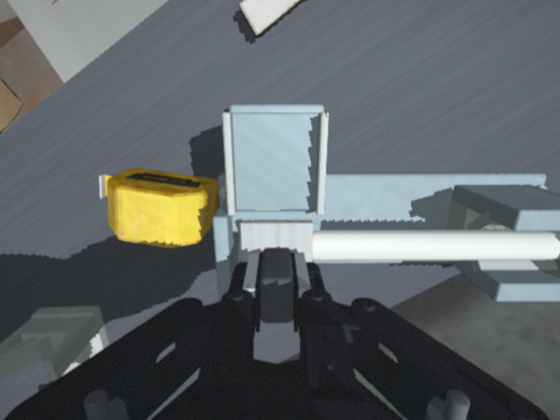

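The tongue now bridges the slot after 46 mm of travel. Continue in small increments until the stop shows in the force.

```bash
for i in 1; do python3 -m inch '[0,0.2,0,0,0,0,0, 0,0.2,0,0,0,0,0]'; python3 -m inch '[0,0.2,0,0,0,0,0, 0,0.2,0,0,0,0,0]'; python3 -m inch '[0,0.2,0,0,0,0,0, 0,0.2,0,0,0,0,0]'; done
```

```text
clock: 23.3
eef_pos: [407.7, 184.8, 146.5]
tool_rot: [-1.571, 0.001, -0.257]
force: [-5.6, 1.5, 9.4]
width: 15.1
clock: 23.5
eef_pos: [407.7, 184.8, 146.5]
tool_rot: [-1.572, 0.004, -0.256]
force: [-9.6, 2.9, 12.3]
width: 15.7
clock: 23.7
eef_pos: [407.7, 184.7, 146.5]
tool_rot: [-1.572, 0.006, -0.255]
force: [-14.6, 5.0, 16.1]
width: 14.9
```

```bash
python3 -m inch '[0,0.3,0,0,0,0,0, 0,0.5,0,0,0,0,0, 0,0.5,0,0,0,0,0]'; python3 -m inch '[0,-0.5,0,0,0,0,0, 0,-0.95,0,0,0,0,0, 0,-0.95,0,0,0,0,0]'
```

```text
clock: 24.0
eef_pos: [407.6, 184.7, 146.4]
tool_rot: [-1.574, 0.013, -0.253]
force: [-27.9, 7.4, 25.7]
width: 15.2
clock: 24.3
eef_pos: [407.7, 184.8, 146.5]
tool_rot: [-1.571, 0.0, -0.256]
force: [-4.2, 2.2, 9.5]
width: 15.4
```

Solid stop: no movement at 28 N. Load relaxed; release and rise.

```bash
python3 -m inch '[0.3,0,0,0,0,0,0, 0.35,0,0,0,0,0,0, 0.35,0,0,0,0,0,0, 0.35,0,0,0,0,0,0, 0.35,0,-1,0,0,0,0, 0.35,0,-3,0,0,0,0, 0.35,0,-6,0,0,0,0, 0.35,0,-10,0,0,0,0, 0.35,-3,-14,0,0,0,0, 0.35,-7,-16,0,0,0,0, 0.35,-7,-16,0,0,0,0,0.35,-7,-16,0,0,0,0]'
python3 - <<'E'
from h import *
from cell import imaging
import cv2
st()
for n in ['wrist','scene','top']:
    d=imaging.get_image(n); im=d['img'][:,:,::-1]; cv2.imwrite(f'pics/{n}21f.png',im)
    if n=='scene': im=cv2.resize(im[190:310,90:260],None,fx=4.5,fy=4.5,interpolation=2)
    if n=='top': im=cv2.resize(im[140:260,80:240],None,fx=5,fy=5,interpolation=2)
    cv2.imwrite(f'pics/{n}21.png',im)
E
```

```text
clock: 25.5
eef_pos: [340.9, 201.8, 306.9]
tool_rot: [-1.571, -0.003, -0.257]
force: [0.8, 0.2, -0.8]
width: 30.4
t 25.5 tcp [340.91 201.8  306.92] a [ 0. -0. -1.] z [ 0.25  0.97 -0.  ] x [ 0.97 -0.25  0.  ]
grasp [340.86 201.82 325.92] q [ 0.13  0.19 -0.87  1.99  0.17  1.04  0.5 ] F [ 0.8   0.23 -0.84] w 30.353810313830053
```

View pics/wrist21.png

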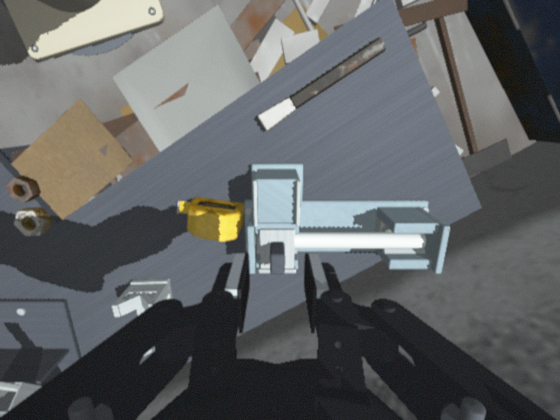

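View pics/scene21.png

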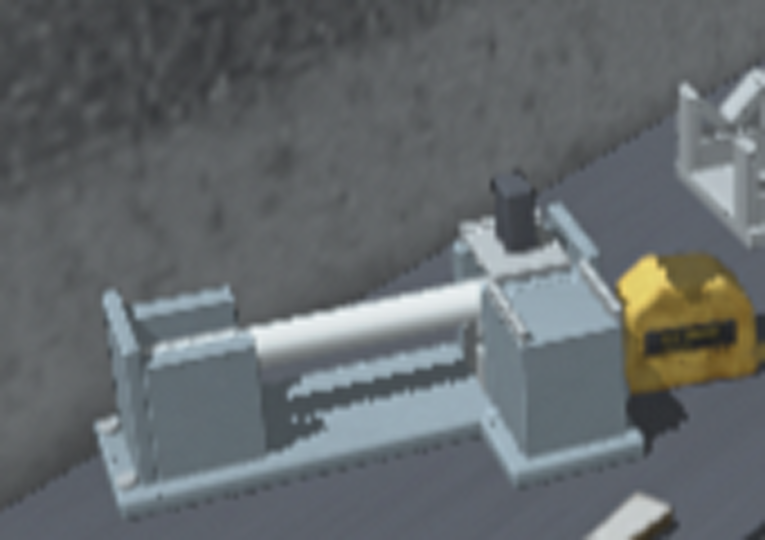

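View pics/scene21f.png

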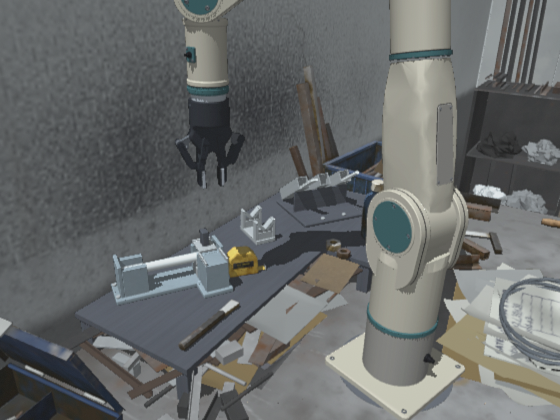

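View pics/top21f.png

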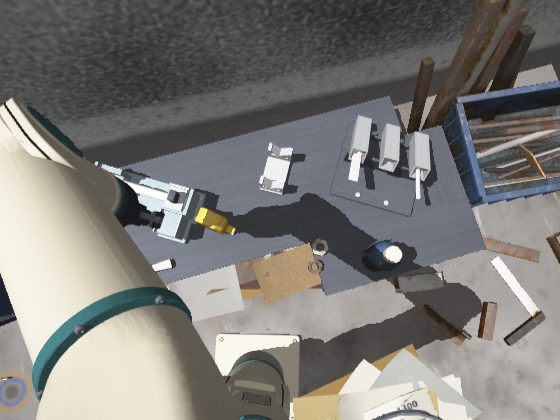

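The scene and top views show the bar in the jig with the lock tongue across it. The strip, rod, tape and bottle are where they started, and the robot is clear. Handing in.

```bash
python3 -c "
from cell import finish_job
print(finish_job())"
```

```text
the job is handed in; nothing more can be done
None
```

The job is done and handed in at about 25.6 s. I drew the thick bar out by its free end, laid it in both notches of the V-block and let go. I then took it by the middle, laid it in the jig, and slid the lock shut.

**Last checks:**
- **Bar:** it lies in both jig seats between the end plates.
- **Lock:** the tongue bridges the slot over the bar. I moved it about 47 mm to a hard stop, where the knob did not move under about 28 N. The remaining 7 mm of the 54 mm travel fits the stated starting range of 0–12 mm; I did not measure the starting position.
- **Bystanders:** the strip, rod, tape and bottle look unmoved in the pictures. I judged this by eye and did not measure them.
- **Forces and robot:** no wrist reading came above about 40 N, and the gripper ended clear of everything.

**What failed or disagreed:**
- **First grasp:** the fingers closed on air above the bar without contact. Both cameras showed the fingertips about 36 mm behind the reported TCP. I used that offset from then on and the later grasps held.
- **Jig position:** the top and wrist cameras differed by about 3 mm, so I aimed midway, and the bar went in without touching the end plates.

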